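Set out the drops and the lens for the eye clinic

TASK

Set out the eye-examination table: lift the tall red-capped drop bottle out of the packed carton and stand it with the short red-capped bottle in the red tray, stand the green-capped bottle in the green tray, and lay the diagnostic lens, glass side up, in the blue tray. Set each one down upright on its tray's floor without dropping it, and do not disturb the model eye.

Things in the scene. Friction and masses are not known exactly. Their poses are not given: they have to be found in the camera images.
- tall_red: white drop bottle standing upright, 92 mm high, body 26 mm in diameter up to 78 mm above its underside, then a red cap 22 mm in diameter; red band round the body. About 40 g. At the start it stands in the middle of the full carton, touched on all sides by white-capped bottles; it stands out 38 mm above their caps. Origin at the centre of its underside, z up.
- short_red: white drop bottle standing upright, 54 mm high, body 26 mm in diameter up to 40 mm above its underside, then a red cap 22 mm in diameter; red band round the body. About 20 g. Stands on the table. Origin at the centre of its underside, z up.
- green_bottle: white drop bottle standing upright, 54 mm high, body 26 mm in diameter up to 40 mm above its underside, then a green cap 22 mm in diameter; green band round the body. About 20 g. Stands on the table. Origin at the centre of its underside, z up.
- lens: hand-held diagnostic eye lens lying flat on the table: a black ring-shaped mount with thin steel rings, 40 mm in diameter and 26 mm high with upright sides, an amber glass dome 6 mm high on top (32 mm over all). About 60 g. Origin at the centre of its underside, z up through the glass.
- red_tray: red tray fixed to the table, 72 mm (its x) by 138 mm (its y) outside, 20 mm high, walls 4 mm, inner floor 4 mm above the table. A wall across its middle makes two bays, each 64 mm (x) by 63 mm (y), centred 33.5 mm either way along y from the tray's centre. Origin at the centre of its underside, z up. The trays trade places and are turned a little.
- green_tray: green tray fixed to the table, 72 mm (its x) by 138 mm (its y) outside, 20 mm high, walls 4 mm, inner floor 4 mm above the table. A wall across its middle makes two bays, each 64 mm (x) by 63 mm (y), centred 33.5 mm either way along y from the tray's centre. Origin at the centre of its underside, z up. The trays trade places and are turned a little.
- blue_tray: blue tray fixed to the table, 72 mm (its x) by 138 mm (its y) outside, 20 mm high, walls 4 mm, inner floor 4 mm above the table. One undivided bay, 64 mm (x) by 130 mm (y), the place for the lens; fingers need its long direction, y, to have room beside the lens. Origin at the centre of its underside, z up. The trays trade places and are turned a little.
- carton: open cardboard carton fixed to the table, 86 by 86 mm, 40 mm high, walls and floor 3 mm, packed 3 by 3 with bottles 26 mm in diameter. The eight round the edge are loose white-capped stock, tops 57 mm above the table, not part of the job. Origin at the centre of the carton's underside, z up. It trades sides with the model eye.
- model_eye: bystander: model eyeball, a white ball 64 mm in diameter with a blue iris, on a stem and a round dark wooden foot 76 mm in diameter, 117 mm high over all. Loose, 350 g. Origin at the centre of its underside.

How it is judged:
By the outcome, as a careful person would: the job done as asked, in the order asked, and still so for the second after the job is handed in, with the robot touching nothing.
It also fails if it takes over 115 s, if anything falls off the work surface, if the arm or the gripper's body presses on something with over 40 N, if the wrist force passes 120 N, or if a joint passes its speed limit or range.

ROBOT

A 7-joint arm with a two-finger parallel gripper is mounted at the origin on the work surface. World frame = base frame: x ahead of the robot, y to its left, z up, the work surface at z = 0. Lengths are in mm, angles in rad, forces in N, time in s.
With the tool pointing down it reaches from about 400 to 875 mm from the base axis. Payload 4.4 kg.
Tool frame: the origin (TCP) lies midway between the tips of the shut fingers; the grasp point (between the pads) lies 19 mm behind it; x points along the fingers, z is the direction in which the jaws open and shut, and the axes are right-handed (so a half turn about x gives the same grasp; the last joint's range is limited). The gripper opens to 85 mm and grips with 20 to 120 N. Pads are 22 mm wide; open, the fingers measure 114 mm over their backs; the gripper's body (76 mm by 85 mm) begins 54 mm behind the grasp point. The pads swing forward as they close: fully open they stand 13 mm farther back than shut.
Start: joints at [-1.39, 0.628, 0.038, 1.517, -0.027, 0.996, -0.02], TCP at [158.771, 630.325, 231.313] pointing down, gripper open.
Joint ranges: [-3.06, 3.06], [-0.37, 2.12], [-1.25, 1.32], [0.18, 2.47], [-1.1, 4.24], [0.23, 1.98], [-2.94, 2.94]. Speed limits (rad/s): [2.57, 2.57, 3.14, 3.14, 3.14, 3.14, 3.14].

INTERFACE

Orientations are given as [roll, pitch, yaw] about the fixed x, y, z axes, in that order (R = Rz(yaw) Ry(pitch) Rx(roll)).
In Python, from cell import ctrl gives the robot as it stands. The module is installed in compiled form; this text tells all that it offers.
- The arm moves only by the tool servo_tool, never from a script. Its argument "rows" is a list of rows, each an object of numbers: "dx", "dy", "dz": the shift along the tool's x, y, z in units of 750 mm (1.0 is 750 mm); "wx", "wy", "wz": the turn, a rotation vector about the tool's x, y, z in units of 6 degrees (1.0 is 6 degrees); "fingers": the closure, from 0 (fully open) to 1 (shut). In form: [{"dx": .., "dy": .., "dz": .., "wx": .., "wy": .., "wz": .., "fingers": ..}, ...]. A call has 1 to 5 rows; each row shifts and turns the commanded pose from where the row before left it, along the tool's axes as they then stand; what a row does not reach is not made up. A row lasts 1/8 s, in which the tool goes at most 62.5 mm and 10.7 degrees, less where a joint would pass 70% of its speed; a pose out of reach is approached as far as the arm can. A call with a number of a shift or a turn outside -1 to 1 is refused whole. A call with a gripper value outside its range is refused whole. The fingers move at their own pace and stop on an object; the grip force is fixed at half the most. Time passes only in rows, so rows that do not move let the fingers close. It gives the time, the measured TCP pose, the force and the opening at its end, in the units of the state.
- ctrl.read_state(): the state, without advancing time (a new reading comes with each control period).
- ctrl.get_image(name): name is "side" or "top"; returns the picture (480x640x3 uint8, red, green, blue); there is no depth.
- ctrl.camera_info(name): a dict with "fovy" (degrees; the focal length in pixels is half the picture's height over the tangent of half this angle, whatever the lens; pixels are square), "cx", "cy" (the principal point, pixels), "R" (3x3) and "t" (3): a world point X has camera coordinates R X + t. Camera axes: x right, y down, z forward; pixel columns grow to the right and rows downward; lengths in mm; the calibration is good to about 2 mm. A picture is of the moment at which its call begins. camera_info takes no time and is no camera call.
- ctrl.finish_job(): hands the job in, once; it reports no verdict.
Trained networks look in the newest picture that a camera, given by its name, has taken for a name from the list of things; names that differ only in an ending like _2 or _b are one class to them, and where a whole thing is asked for, a point or a joint stands for the part that bears it (a point fixed in the world has none). Each returns a list of dicts, best first, with "conf" (0 to 1); they miss things now and then, are a little off and sometimes report something else, mostly with a low value. They report only what shows in the picture. A call takes as long as a camera call.
- ctrl.search_frame(label, camera): "extent" ([centre column, centre row, width, height] in pixels, round what is visible of it).
- ctrl.silhouettes(label, camera): "region" (480x640 bool, what is visible of it) and "extent" ([centre column, centre row, width, height] in pixels, round what is visible of it).
- ctrl.mark_of(label, camera): "point" ([column, row] in pixels: a listed point, or the origin of a listed thing).
The state is a dict: "clock": time; "qpos": joint angles; "qd": joint speeds; "tau": joint torques, N m; "eef_pos": TCP position; "tool_rot": TCP orientation; "force": force on the tool from outside, world axes, zero at the start; "torque": the same for the moment, N m; "width": finger opening in mm.
Only numpy, scipy, OpenCV 4.12 (cv2) and the standard library are available. Lean on these libraries where they do the work, as an engineer would, in place of code of your own. Each camera call takes 0.05 s, during which the arm holds its last target.

## Working session

There is one attempt and no reset: what is moved stays moved. The work goes in short steps, Python scripts to look and compute and a tool call to move; the robot and the scene stay as the last step left them, time stands still between calls to the robot, and variables do not carry over. Pictures are saved under pics/ and viewed, and the job is handed in when it is done.

Besides the shell and the picture viewer there is one more tool, called after "Emit:" as name(argument=value, ...) on one line, values as JSON. servo_tool: Moves the arm, as the interface text tells. Its arguments: {"type":"object","properties":{"rows":{"type":"array"}},"required":["rows"]}

```bash
ls; mkdir -p pics; python3 - <<'E'
from cell import ctrl
import cv2,numpy as np
print(ctrl.read_state())
for n in("side","top"):
    im=ctrl.get_image(n); cv2.imwrite(f"pics/{n}0.png",im[:,:,::-1]); print(n,ctrl.camera_info(n))
for l in ["tall_red","short_red","green_bottle","lens","red_tray","green_tray","blue_tray","carton","model_eye"]:
    for n in("side","top"):
        print(l,n,[(round(d['conf'],2),np.round(d['point']).tolist()) for d in ctrl.mark_of(l,n)][:3])
E
```

```text
pics
{'clock': 0.0, 'qpos': array([-1.38977935,  0.62934992,  0.03846524,  1.51837316, -0.02700168,
        0.99630784, -0.02004353]), 'qd': array([-0.00043423,  0.00047296, -0.00031452,  0.00051867, -0.00095667,
        0.00080918, -0.00163359]), 'tau': array([-5.53980335e-04, -5.63407195e+01,  1.22596655e+00, -1.93456417e+01,
        1.09462984e-02,  1.02675083e-02,  1.06324259e-05]), 'eef_pos': array([158.63773713, 629.69300876, 230.38542031]), 'tool_rot': array([-3.12173126,  1.56887674, -1.79781531]), 'force': array([-0.51272694, -0.24896001, -1.17656951]), 'torque': array([ 0.02023004,  0.04619484, -0.02144013]), 'width': 85.09686805837777}
side {'fovy': 56.52845030939399, 'cx': 321.90291388982405, 'cy': 231.07500016126193, 'R': array([[ 0.75313683, -0.65769957,  0.01470303],
       [-0.50430232, -0.59154393, -0.62909057],
       [ 0.42245009,  0.46637651, -0.77719294]]), 't': array([-391.49904878,  270.37146665,  602.80258566])}
top {'fovy': 56.93833479299593, 'cx': 322.4640028092902, 'cy': 246.3892646155121, 'R': array([[-0.02853971, -0.99959005,  0.00228423],
       [-0.9985
[... 230 characters left out ...]
 296.0])]
short_red side [(0.86, [242.0, 209.0])]
short_red top [(0.56, [254.0, 274.0])]
green_bottle side [(0.66, [344.0, 314.0])]
green_bottle top [(0.5, [386.0, 275.0])]
lens side [(0.93, [296.0, 248.0])]
lens top [(0.64, [386.0, 276.0]), (0.61, [318.0, 266.0])]
red_tray side [(0.72, [276.0, 158.0]), (0.64, [441.0, 267.0])]
red_tray top [(0.58, [398.0, 191.0])]
green_tray side [(0.8, [357.0, 210.0])]
green_tray top [(0.65, [318.0, 204.0])]
blue_tray side [(0.67, [276.0, 159.0])]
blue_tray top [(0.9, [223.0, 220.0])]
carton side [(0.77, [181.0, 172.0])]
carton top [(0.57, [180.0, 298.0]), (0.49, [320.0, 265.0])]
model_eye side [(0.56, [405.0, 435.0])]
model_eye top [(0.94, [467.0, 300.0])]
```

View pics/side0.png

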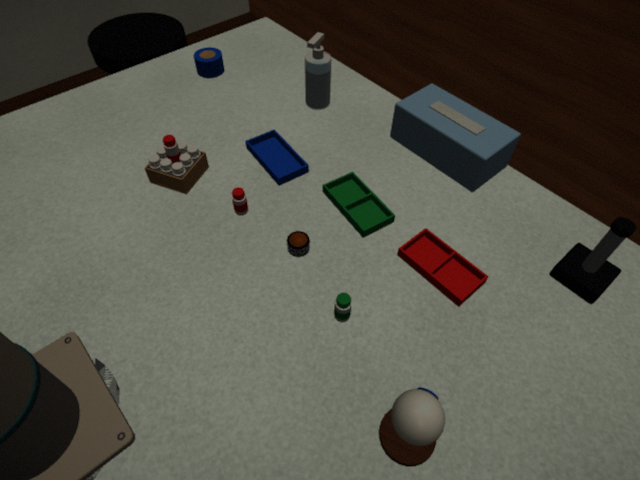

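View pics/top0.png

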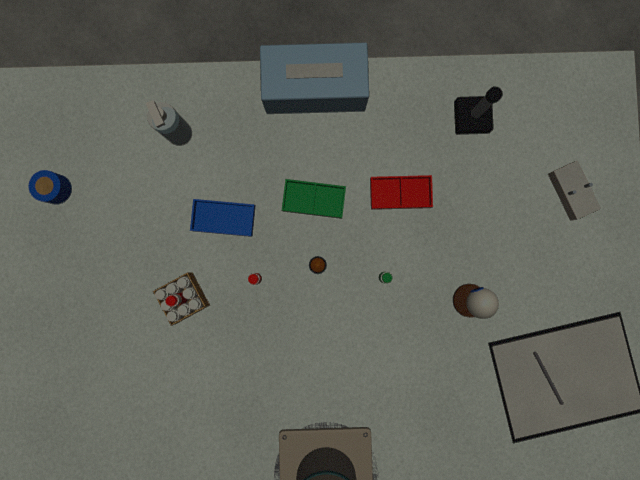

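The side view shows the carton at (178,165) with tall_red. short_red is at (240,200), the lens at (298,243), green_bottle at (343,307) and the eye at (410,430). The trays from left to right are blue, green, red. Next I'll measure the poses.

```bash
cat > h.py <<'E'
from cell import ctrl
import cv2,numpy as np
from scipy.optimize import least_squares
C={n:ctrl.camera_info(n) for n in("side","top")}
def proj(n,X):
    c=C[n];X=np.atleast_2d(X)@c['R'].T+c['t'];f=240/np.tan(np.radians(c['fovy']/2))
    return np.c_[c['cx']+f*X[:,0]/X[:,2],c['cy']+f*X[:,1]/X[:,2]]
def ray0(n,uv,z):
    c=C[n];f=240/np.tan(np.radians(c['fovy']/2))
    d=c['R'].T@np.array([(uv[0]-c['cx'])/f,(uv[1]-c['cy'])/f,1]);o=-c['R'].T@c['t']
    return o+d*(z-o[2])/d[2]
def mom(cnt):
    m=cv2.moments(np.asarray(cnt,np.float32).reshape(-1,1,2));a=m['m00']
    return np.array([m['m10']/a,m['m01']/a,m['mu20']/a,m['mu11']/a,m['mu02']/a,a])
def mmom(mask):
    m=cv2.moments(mask.astype(np.uint8),True);a=m['m00']
    return np.array([m['m10']/a,m['m01']/a,m['mu20']/a,m['mu11']/a,m['mu02']/a,a])
def hull(n,X): return cv2.convexHull(proj(n,X).astype(np.float32))
def cyl(r,z0,z1):
    t=np.linspace(0,2*np.pi,49)[:-1];return np.vstack([np.c_[r*np.cos(t),r*np.sin(t),0*t+z] for z in(z0,z1)])
def box(a,b,h): return np.array([[x,y,z] for x in(-a/2,a/2) for y in(-b/2,b/2) for z in(0,h)])
def hue(im,col):
    h=cv2.cvtColor(im,cv2.COLOR_RGB2HSV);H,S,V=[h[...,i].astype(int) for i in range(3)]
    r={'red':(H<8)|(H>172),'green':(H>45)&(H<80),'blue':(H>105)&(H<130)}[col]
    return r&(S>140)&(V>30)
def near(mask,uv):
    k,l,st,ce=cv2.connectedComponentsWithStats(mask.astype(np.uint8))
    ok=[i for i in range(1,k) if st[i,4]>=15]
    i=min(ok,key=lambda i:np.hypot(*(ce[i]-uv)));return l==i
def fit(masks,shape,x0,yaw=True,w=1):
    M={n:mmom(m) for n,m in masks.items()}
    def T(p):
        c,s=np.cos(p[2]),np.sin(p[2]);return shape@np.array([[c,s,0],[-s,c,0],[0,0,1]])+[p[0],p[1],0]
    def f(p):
        p=list(p) if yaw else [*p,0];r=[]
        for n in M:
            d=mom(hull(n,T(p)))-M[n];r+=list(d[:2]*3)
            if yaw:r+=list(d[2:5]/10)
        return r
    s=least_squares(f,x0,x_scale=[10,10,.1][:len(x0)])
    p=list(s.x) if yaw else [*s.x,0]
    for n in M:
        d=mom(hull(n,T(p)))-M[n];print('   ',n,'res px',np.round(d[:2],2),'area',M[n][5],'pred',round(M[n][5]+d[5]))
    return s.x
E
cat > meas.py <<'E'
from h import *
I={n:ctrl.get_image(n) for n in C}
for col,us,ut in(('red',(441,267),(401,192)),('green',(357,205),(315,199)),('blue',(277,157),(223,218))):
    m={'side':near(hue(I['side'],col),us),'top':near(hue(I['top'],col),ut)}
    x0=ray0('top',ut,10);print(col,'tray',np.round(fit(m,box(72,138,20),[x0[0],x0[1],0.03]),3))
for nm,col,z0,z1,us,ut in(('tall','red',81,95,(169,140),(172,300)),('short','red',40,54,(238,192),(254,278)),('green','green',40,54,(343,298),(386,277))):
    m={}
    for n,u in(('side',us),('top',ut)):
        k=hue(I[n],col);m[n]=near(k,u)
    x0=ray0('top',ut,z1)[:2];print(nm,np.round(fit(m,cyl(11,z0,z1),x0,False),1))
    for n in m: print('  ',n,np.round(fit({n:m[n]},cyl(11,z0,z1),x0,False),1))
m={}
for n in C:
    r=ctrl.silhouettes('lens',n)
    r=[q for q in r if np.hypot(*(np.array(q['extent'][:2])-{'side':(298,243),'top':(318,265)}[n]))<12];m[n]=r[0]['region'];print(r[0]['conf'],r[0]['extent'])
L=np.vstack([cyl(20,0,26),cyl(8,31,31)])
print('lens',np.round(fit(m,L,ray0('top',(318,265),20)[:2],False),1))
E
python3 meas.py
python3 - <<'E'
import cv2
a=cv2.imread('pics/top0.png')[240:340,130:410];cv2.imwrite('pics/tc.png',cv2.resize(a,None,fx=2.8,fy=2.8,interpolation=3)*2)
E
```

```text
side res px [1.3  0.28] area 3264.0 pred 3389
    top res px [0.02 0.47] area 1953.0 pred 2039
red tray [ 6.30271e+02 -1.90256e+02  2.90000e-02]
    side res px [-0.79 -1.28] area 1584.0 pred 2504
    top res px [-2.5   0.18] area 1867.0 pred 2011
green tray [6.2179e+02 1.5195e+01 3.1000e-02]
    side res px [1.53 1.5 ] area 1372.0 pred 1984
    top res px [0.5  0.56] area 1897.0 pred 2050
blue tray [5.83340e+02 2.15898e+02 3.00000e-02]
    side res px [0.61 0.1 ] area 113.0 pred 141
    top res px [-0.49  0.74] area 94.0 pred 114
tall [404.2 310.7]
    side res px [-0. -0.] area 113.0 pred 141
   side [403.4 311.7]
    top res px [-0.  0.] area 94.0 pred 114
   top [405.7 309.7]
    side res px [0.64 0.21] area 119.0 pred 146
    top res px [-0.24  0.85] area 80.0 pred 91
short [442.9 146. ]
    side res px [0.09 0.36] area 119.0 pred 147
   side [441.9 146.4]
    top res px [ 0.46 -0.01] area 80.0 pred 91
   top [444.7 144.5]
    side res px [0.84 0.42] area 137.0 pred 208
    top res px [-0.53  0.56] area 67.0 pred 90
green [ 438.2 -144.2]
    side res px [0. 0.] area 137.0 pred 208
   side [ 437.7 -142.8]
    top res px [0. 0.] area 67.0 pred 90
   top [ 439.4 -145.4]
0.62 [297.2, 246.1, 22.3, 22.6]
0.53 [318.5, 264.6, 16.2, 19.9]
    side res px [1.51 0.7 ] area 475.0 pred 518
    top res px [0.69 0.93] area 276.0 pred 254
lens [468.2   3.3]
```

View pics/tc.png

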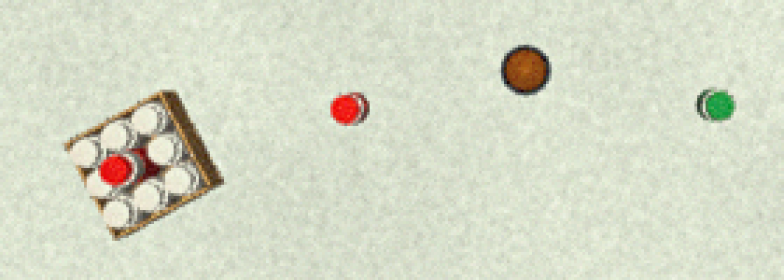

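```bash
cat > trays.py <<'E'
from h import *
I={n:ctrl.get_image(n) for n in C}
for col,us,ut,y0 in(('red',(441,267),(401,192),.0),('green',(357,205),(315,199),-.05),('blue',(277,157),(223,218),-.05)):
    m={};
    for n,u in(('side',us),('top',ut)):
        im=cv2.GaussianBlur(I[n],(3,3),0).astype(int);k={'red':0,'green':1,'blue':2}[col];o=[im[...,j] for j in range(3) if j!=k]
        d=im[...,k]-np.maximum(*o);q=near(d>15,u)
        h=cv2.convexHull(np.argwhere(q)[:,::-1].astype(np.int32));z=np.zeros(q.shape,np.uint8);cv2.fillPoly(z,[h],1);m[n]=z>0
    x0=ray0('top',ut,10)
    for w in (m,{'top':m['top']},{'side':m['side']}):
        p=fit(w,box(72,138,20),[x0[0],x0[1],y0]);print(col,list(w),np.round(p,3).tolist())
    if 1:
      p=fit(m,box(72,138,20),[x0[0],x0[1],y0]);
      c,s=np.cos(p[2]),np.sin(p[2])
      for n in I:
        X=box(72,138,20)@np.array([[c,s,0],[-s,c,0],[0,0,1]])+[p[0],p[1],0]
        cv2.polylines(I[n],[np.round(hull(n,X)*8).astype(np.int32)],True,(255,255,0),1,cv2.LINE_AA,3)
cv2.imwrite('pics/tr.png',np.vstack([cv2.resize(I['top'][160:260,180:450,::-1],(675,250)),cv2.resize(I['side'][110:310,240:500,::-1],(430,331)).repeat(1,0) if 0 else cv2.resize(I['side'][120:310,230:500,::-1],(675,340))]))
E
python3 trays.py
```

```text
side res px [ 0.63 -0.29] area 3511.0 pred 3375
    top res px [-1.3   0.39] area 2143.0 pred 2040
red ['side', 'top'] [631.015, -187.893, -0.001]
    top res px [-0.26  0.41] area 2143.0 pred 2041
red ['top'] [630.905, -190.256, 0.0]
    side res px [ 0.5  -0.32] area 3511.0 pred 3374
red ['side'] [630.9, -187.695, -0.0]
    side res px [ 0.63 -0.29] area 3511.0 pred 3375
    top res px [-1.3   0.39] area 2143.0 pred 2040
    side res px [1.95 3.92] area 2211.0 pred 2531
    top res px [1.6  0.85] area 2108.0 pred 2010
green ['side', 'top'] [620.396, 5.947, -0.05]
    top res px [1.6  0.85] area 2108.0 pred 2010
green ['top'] [620.396, 5.947, -0.05]
    side res px [1.95 3.92] area 2211.0 pred 2531
green ['side'] [620.396, 5.947, -0.05]
    side res px [1.95 3.92] area 2211.0 pred 2531
    top res px [1.6  0.85] area 2108.0 pred 2010
    side res px [1.28 1.17] area 1831.0 pred 1963
    top res px [0.74 0.58] area 2066.0 pred 2043
blue ['side', 'top'] [583.534, 215.859, -0.052]
    top res px [0.33 0.05] area 2066.0 pred 2044
blue ['top'] [584.779, 216.757, -0.05]
    side res px [1.07 1.3 ] area 1831.0 pred 1965
blue ['side'] [582.929, 215.812, -0.05]
    side res px [1.28 1.17] area 1831.0 pred 1963
    top res px [0.74 0.58] area 2066.0 pred 2043
```

View pics/tr.png

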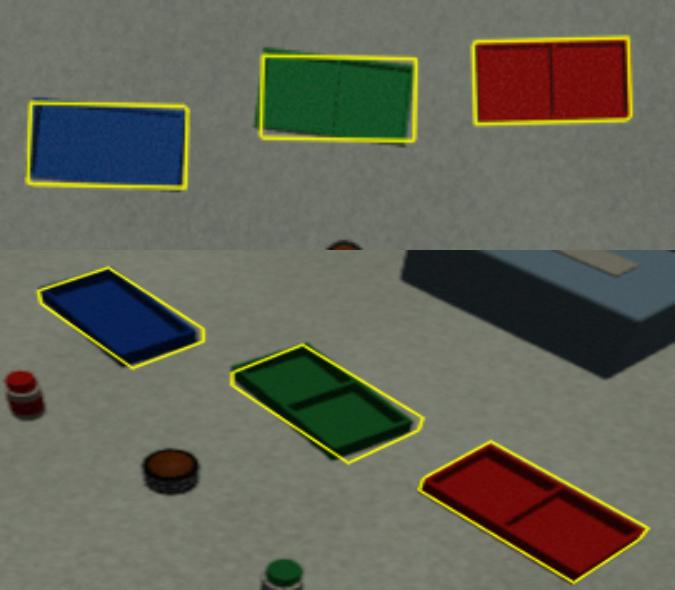

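```bash
python3 - <<'E'
s=open('h.py').read()
s=s.replace("    s=least_squares(f,x0,x_scale=[10,10,.1][:len(x0)])\n","""    from scipy.optimize import minimize
    sc=np.array([1,1,.02][:len(x0)]);x0=np.array(x0,float)
    s=minimize(lambda q:np.sum(np.square(f(x0+q*sc))),np.zeros(len(x0)),method='Nelder-Mead',options=dict(initial_simplex=np.vstack([np.zeros(len(x0)),4*np.eye(len(x0))]),xatol=.01,fatol=1e-4,maxiter=2000));s.x=x0+s.x*sc
""")
open('h.py','w').write(s)
E
python3 trays.py; python3 meas.py|grep -A30 tall
```

```text
side res px [0.71 0.15] area 3513.0 pred 3381
    top res px [-0.8   0.54] area 2124.0 pred 2041
red ['side', 'top'] [630.398, -188.572, -0.002]
    top res px [0. 0.] area 2124.0 pred 2042
red ['top'] [631.602, -190.443, -0.017]
    side res px [0.01 0.03] area 3513.0 pred 3379
red ['side'] [629.651, -187.634, -0.0]
    side res px [0.71 0.15] area 3513.0 pred 3381
    top res px [-0.8   0.54] area 2124.0 pred 2041
    side res px [0.61 1.35] area 2220.0 pred 2482
    top res px [-1.43 -0.24] area 2101.0 pred 2009
green ['side', 'top'] [623.121, 12.602, -0.145]
    top res px [-0. -0.] area 2101.0 pred 2009
green ['top'] [622.495, 9.396, -0.145]
    side res px [-0.01 -0.05] area 2220.0 pred 2461
green ['side'] [624.826, 16.058, -0.16]
    side res px [0.61 1.35] area 2220.0 pred 2482
    top res px [-1.43 -0.24] area 2101.0 pred 2009
    side res px [0.6 0.4] area 1834.0 pred 1931
    top res px [-0.61  0.33] area 2066.0 pred 2036
blue ['side', 'top'] [584.047, 219.094, -0.131]
    top res px [ 0. -0.] area 2066.0 pred 2037
blue ['top'] [584.778, 217.68, -0.116]
    side res px [-0
[... 304 characters left out ...]
 top [405.6 309.7]
    side res px [ 0.65 -0.  ] area 119.0 pred 146
    top res px [-0.42  0.65] area 79.0 pred 91
short [443.2 146.5]
    side res px [ 0. -0.] area 119.0 pred 146
   side [442.3 147.2]
    top res px [-0.  0.] area 79.0 pred 91
   top [444.6 145.5]
    side res px [0.61 0.17] area 137.0 pred 208
    top res px [-0.74  0.53] area 67.0 pred 90
green [ 438.2 -143.5]
    side res px [0. 0.] area 137.0 pred 208
   side [ 437.7 -142.7]
    top res px [-0. -0.] area 67.0 pred 90
   top [ 439.3 -145.2]
0.92 [297.5, 245.2, 21.2, 22.8]
0.83 [318.3, 263.0, 13.0, 18.6]
    side res px [ 0.59 -0.22] area 459.0 pred 516
    top res px [-0.28  0.72] area 248.0 pred 254
lens [468.9   5.6]
```

View pics/tr.png

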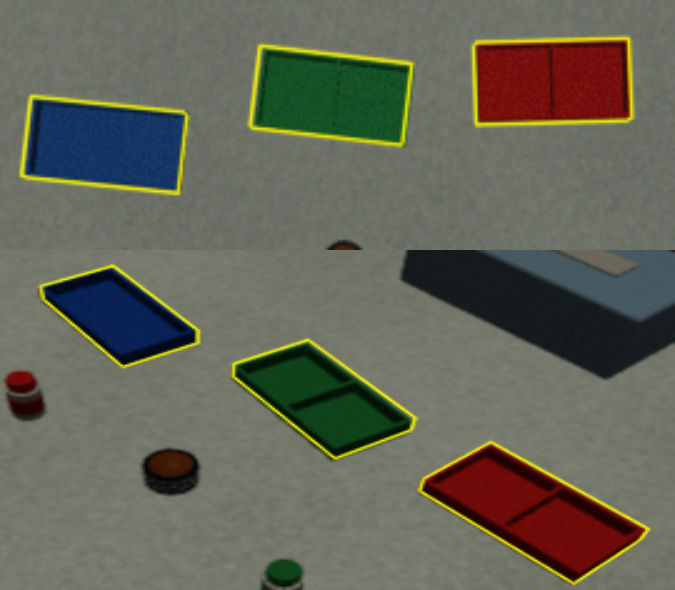

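```bash
cat > go.py <<'E'
import sys,numpy as np
from cell import ctrl
from scipy.spatial.transform import Rotation as Ro
s=ctrl.read_state();R=Ro.from_euler('xyz',s['tool_rot']).as_matrix();p=s['eef_pos']
print('t',round(s['clock'],2),'pos',np.round(p,1),'jaw az deg',round(np.degrees(np.arctan2(R[1,2],R[0,2])),1),'toolx',np.round(R[:,0],3),'y',np.round(R[:,1],2),'z',np.round(R[:,2],2),'w',round(s['width'],1),'F',np.round(s['force'],1),'q',np.round(s['qpos'],2))
if len(sys.argv)>4:
    T=np.array([float(a) for a in sys.argv[1:4]]);az=np.radians(float(sys.argv[4]))
    b=None
    for a in(az,az+np.pi):
        z=np.array([np.cos(a),np.sin(a),0]);x=np.array([0,0,-1.]);Rt=np.c_[x,np.cross(z,x),z]
        v=Ro.from_matrix(R.T@Rt).as_rotvec()
        if b is None or np.linalg.norm(v)<np.linalg.norm(b[0]): b=(v,Rt)
    v,Rt=b
    print('turn units total',np.round(np.degrees(v)/6,3),'then shift units (new axes)',np.round(Rt.T@(T-p)/750,4),'| shift in present axes',np.round(R.T@(T-p)/750,4))
E
python3 go.py 404.2 310.6 170 0
```

```text
t 1.6 pos [158.8 630.3 231.3] jaw az deg 75.9 toolx [-0. -0. -1.] y [-0.97  0.24  0.  ] z [ 0.24  0.97 -0.  ] w 85.3 F [ 0.4 -0.6 -0.4] q [-1.39  0.63  0.04  1.52 -0.03  1.   -0.02]
turn units total [12.643 -0.    -0.   ] then shift units (new axes) [ 0.0817 -0.4263  0.3273] | shift in present axes [ 0.0817 -0.4215 -0.3334]
```

Emit:
servo_tool(rows=[{"wx":0.97,"dx":0.0},{"wx":0.97},{"wx":0.97},{"wx":0.97},{"wx":0.97}])

```text
schema error: expected keys dx, dy, dz, wx, wy, wz, fingers
```

Emit:
servo_tool(rows=[{"wx":0.97,"dx":0.0},{"wx":0.97},{"wx":0.97},{"wx":0.97},{"wx":0.97}])

```text
schema error: expected keys dx, dy, dz, wx, wy, wz, fingers
```

Emit:
servo_tool(rows=[{"wx":0.98},{"wx":0.98},{"wx":0.98}])

```text
schema error: expected keys dx, dy, dz, wx, wy, wz, fingers
```

Emit:
servo_tool(rows=[{"dy":-0.0426,"dz":0.0327,"dx":0.005},{"dy":-0.0426,"dz":0.0327,"dx":0.005},{"dy":-0.0426,"dz":0.0327,"dx":0.005},{"dy":-0.0426,"dz":0.0327,"dx":0.005},{"dy":-0.0426,"dz":0.0327,"dx":0.005}])

```text
schema error: expected keys dx, dy, dz, wx, wy, wz, fingers
```

Emit:
servo_tool(rows=[{"dy":-0.0426,"dz":0.0327,"dx":0.005},{"dy":-0.0426,"dz":0.0327,"dx":0.005},{"dy":-0.0426,"dz":0.0327,"dx":0.005},{"dy":-0.0426,"dz":0.0327,"dx":0.005},{"dy":-0.0426,"dz":0.0327,"dx":0.005}])

```text
schema error: expected keys dx, dy, dz, wx, wy, wz, fingers
```

```bash
python3 go.py 404.2 310.6 61 0
```

```text
t 1.6 pos [158.8 630.3 231.3] jaw az deg 75.9 toolx [-0. -0. -1.] y [-0.97  0.24  0.  ] z [ 0.24  0.97 -0.  ] w 85.3 F [ 0.4 -0.6 -0.4] q [-1.39  0.63  0.04  1.52 -0.03  1.   -0.02]
turn units total [12.643 -0.    -0.   ] then shift units (new axes) [ 0.2271 -0.4263  0.3273] | shift in present axes [ 0.2271 -0.4215 -0.3334]
```

All the keys are needed.

Emit:
servo_tool(rows=[{"dx":0,"dy":0,"dz":0,"wx":0.97,"wy":0,"wz":0,"fingers":0},{"dx":0,"dy":0,"dz":0,"wx":0.97,"wy":0,"wz":0,"fingers":0},{"dx":0,"dy":0,"dz":0,"wx":0.97,"wy":0,"wz":0,"fingers":0},{"dx":0,"dy":0,"dz":0,"wx":0.97,"wy":0,"wz":0,"fingers":0},{"dx":0,"dy":0,"dz":0,"wx":0.97,"wy":0,"wz":0,"fingers":0}])

```text
clock: 2.22
eef_pos: [158.7, 630.3, 231.3]
tool_rot: [1.566, 1.571, 2.379]
force: [-0.2, -0.1, -0.3]
width: 85.3
```

Emit:
servo_tool(rows=[{"dx":0,"dy":0,"dz":0,"wx":0.97,"wy":0,"wz":0,"fingers":0},{"dx":0,"dy":0,"dz":0,"wx":0.97,"wy":0,"wz":0,"fingers":0},{"dx":0,"dy":0,"dz":0,"wx":0.97,"wy":0,"wz":0,"fingers":0},{"dx":0,"dy":0,"dz":0,"wx":0.97,"wy":0,"wz":0,"fingers":0},{"dx":0,"dy":0,"dz":0,"wx":0.97,"wy":0,"wz":0,"fingers":0}])

```text
clock: 2.85
eef_pos: [158.7, 630.3, 231.3]
tool_rot: [2.717, 1.571, 3.022]
force: [-0.0, -0.3, 0.1]
width: 85.3
```

Emit:
servo_tool(rows=[{"dx":0,"dy":0,"dz":0,"wx":0.98,"wy":0,"wz":0,"fingers":0},{"dx":0,"dy":0,"dz":0,"wx":0.98,"wy":0,"wz":0,"fingers":0},{"dx":0,"dy":0,"dz":0,"wx":0.98,"wy":0,"wz":0,"fingers":0}])

```text
clock: 3.22
eef_pos: [158.6, 630.4, 231.3]
tool_rot: [2.576, 1.571, 2.574]
force: [-0.7, -0.7, -0.1]
width: 85.3
```

Emit:
servo_tool(rows=[{"dx":0.005,"dy":-0.0426,"dz":0.0327,"wx":0,"wy":0,"wz":0,"fingers":0},{"dx":0.005,"dy":-0.0426,"dz":0.0327,"wx":0,"wy":0,"wz":0,"fingers":0},{"dx":0.005,"dy":-0.0426,"dz":0.0327,"wx":0,"wy":0,"wz":0,"fingers":0},{"dx":0.005,"dy":-0.0426,"dz":0.0327,"wx":0,"wy":0,"wz":0,"fingers":0},{"dx":0.005,"dy":-0.0426,"dz":0.0327,"wx":0,"wy":0,"wz":0,"fingers":0}])

```text
clock: 3.85
eef_pos: [282.1, 469.7, 212.6]
tool_rot: [1.182, 1.57, 1.183]
force: [0.8, -0.5, 0.3]
width: 85.3
```

Emit:
servo_tool(rows=[{"dx":0.005,"dy":-0.0426,"dz":0.0327,"wx":0,"wy":0,"wz":0,"fingers":0},{"dx":0.005,"dy":-0.0426,"dz":0.0327,"wx":0,"wy":0,"wz":0,"fingers":0},{"dx":0.005,"dy":-0.0426,"dz":0.0327,"wx":0,"wy":0,"wz":0,"fingers":0},{"dx":0.005,"dy":-0.0426,"dz":0.0327,"wx":0,"wy":0,"wz":0,"fingers":0},{"dx":0.005,"dy":-0.0426,"dz":0.0327,"wx":0,"wy":0,"wz":0,"fingers":0}])

```text
clock: 4.47
eef_pos: [405.0, 310.1, 193.9]
tool_rot: [0.92, 1.57, 0.921]
force: [0.3, 0.5, 0.9]
width: 85.3
```

```bash
python3 go.py 404.2 310.6 61 0
```

```text
t 4.47 pos [405.  310.1 193.9] jaw az deg 0.0 toolx [ 0.     0.001 -1.   ] y [-0.  1.  0.] z [1. 0. 0.] w 85.3 F [0.3 0.5 0.9] q [-0.97  0.51  0.38  1.95 -0.27  0.73 -0.43]
turn units total [ 0.006  0.004 -0.006] then shift units (new axes) [ 0.1772  0.0007 -0.001 ] | shift in present axes [ 0.1772  0.0006 -0.0011]
```

Emit:
servo_tool(rows=[{"dx":0.02,"dy":0.0005,"dz":-0.001,"wx":0,"wy":0,"wz":0,"fingers":0},{"dx":0.02,"dy":0,"dz":0,"wx":0,"wy":0,"wz":0,"fingers":0},{"dx":0.02,"dy":0,"dz":0,"wx":0,"wy":0,"wz":0,"fingers":0},{"dx":0.02,"dy":0,"dz":0,"wx":0,"wy":0,"wz":0,"fingers":0},{"dx":0.02,"dy":0,"dz":0,"wx":0,"wy":0,"wz":0,"fingers":0}])

```text
clock: 5.1
eef_pos: [402.9, 311.7, 117.6]
tool_rot: [-2.771, 1.57, -2.77]
force: [1.0, -0.5, -0.3]
width: 85.7
```

Emit:
servo_tool(rows=[{"dx":0.02,"dy":0,"dz":0,"wx":0,"wy":0,"wz":0,"fingers":0},{"dx":0.02,"dy":0,"dz":0,"wx":0,"wy":0,"wz":0,"fingers":0},{"dx":0.02,"dy":0,"dz":0,"wx":0,"wy":0,"wz":0,"fingers":0},{"dx":0.0155,"dy":0,"dz":0,"wx":0,"wy":0,"wz":0,"fingers":0},{"dx":0,"dy":0,"dz":0,"wx":0,"wy":0,"wz":0,"fingers":0.4}])

```text
clock: 5.72
eef_pos: [402.9, 310.9, 61.2]
tool_rot: [-2.52, 1.569, -2.519]
force: [0.1, 1.1, -0.4]
width: 69.6
```

```bash
python3 go.py 404.2 310.6 61 0; python3 - <<'E'
from h import *
a=ctrl.get_image('side')[100:220,110:270,::-1];b=ctrl.get_image('top')[240:360,110:270,::-1]
cv2.imwrite('pics/a1.png',cv2.convertScaleAbs(np.hstack([cv2.resize(q,(400,300),interpolation=3) for q in(a,b)]),alpha=2))
E
```

```text
t 5.72 pos [402.9 310.9  61.2] jaw az deg 0.0 toolx [-0.001 -0.001 -1.   ] y [-0.  1. -0.] z [ 1.  0. -0.] w 69.6 F [ 0.1  1.1 -0.4] q [-0.87  0.72  0.24  2.05 -0.39  0.42 -0.33]
turn units total [ 0.001 -0.014  0.01 ] then shift units (new axes) [ 0.0003 -0.0003  0.0017] | shift in present axes [ 0.0003 -0.0003  0.0017]
```

View pics/a1.png

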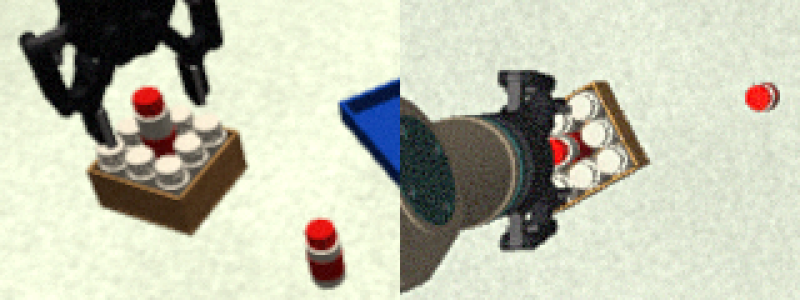

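The side crop shows the fingers straddling the red cap at (148,100), with their tips just above the white caps. I'll close on it now.

Emit:
servo_tool(rows=[{"dx":-0.0008,"dy":-0.0003,"dz":0.0015,"wx":0,"wy":0,"wz":0,"fingers":0.6},{"dx":0,"dy":0,"dz":0,"wx":0,"wy":0,"wz":0,"fingers":0.7},{"dx":0,"dy":0,"dz":0,"wx":0,"wy":0,"wz":0,"fingers":1},{"dx":0,"dy":0,"dz":0,"wx":0,"wy":0,"wz":0,"fingers":1},{"dx":0,"dy":0,"dz":0,"wx":0,"wy":0,"wz":0,"fingers":1}])

```text
clock: 6.45
eef_pos: [404.8, 311.4, 63.5]
tool_rot: [0.916, 1.569, 0.916]
force: [-1.2, -0.4, 4.9]
width: 23.9
```

Emit:
servo_tool(rows=[{"dx":0,"dy":0,"dz":0,"wx":0,"wy":0,"wz":0,"fingers":1},{"dx":0,"dy":0,"dz":0,"wx":0,"wy":0,"wz":0,"fingers":1},{"dx":0,"dy":0,"dz":0,"wx":0,"wy":0,"wz":0,"fingers":1}])

```text
clock: 6.82
eef_pos: [404.8, 311.4, 63.5]
tool_rot: [0.896, 1.57, 0.896]
force: [-0.6, 0.2, 5.5]
width: 23.9
```

```bash
python3 go.py 404.2 310.6 61 0; python3 - <<'E'
from h import *
a=ctrl.get_image('side')[100:220,110:270,::-1];b=ctrl.get_image('top')[240:360,110:270,::-1]
cv2.imwrite('pics/a2.png',cv2.convertScaleAbs(np.hstack([cv2.resize(q,(400,300),interpolation=3) for q in(a,b)]),alpha=2))
E
```

```text
t 6.83 pos [404.8 311.4  63.5] jaw az deg 0.0 toolx [ 0.001  0.001 -1.   ] y [-0.  1.  0.] z [1. 0. 0.] w 23.9 F [-0.6  0.2  5.5] q [-0.87  0.71  0.24  2.04 -0.39  0.43 -0.33]
turn units total [ 0.004  0.007 -0.009] then shift units (new axes) [ 0.0034 -0.001  -0.0008] | shift in present axes [ 0.0034 -0.0011 -0.0008]
```

View pics/a2.png

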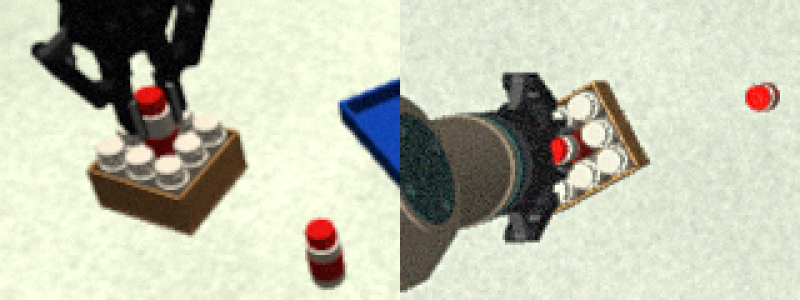

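Emit:
servo_tool(rows=[{"dx":-0.004,"dy":0,"dz":0,"wx":0,"wy":0,"wz":0,"fingers":1},{"dx":-0.004,"dy":0,"dz":0,"wx":0,"wy":0,"wz":0,"fingers":1},{"dx":-0.004,"dy":0,"dz":0,"wx":0,"wy":0,"wz":0,"fingers":1},{"dx":-0.004,"dy":0,"dz":0,"wx":0,"wy":0,"wz":0,"fingers":1},{"dx":-0.004,"dy":0,"dz":0,"wx":0,"wy":0,"wz":0,"fingers":1}])

```text
clock: 7.55
eef_pos: [404.5, 311.0, 78.0]
tool_rot: [-2.994, 1.571, -2.993]
force: [-0.4, 0.4, -0.6]
width: 24.1
```

```bash
python3 go.py; python3 - <<'E'
from h import *
a=ctrl.get_image('side')[100:220,110:270,::-1];b=ctrl.get_image('top')[240:360,110:270,::-1]
cv2.imwrite('pics/a3.png',cv2.convertScaleAbs(np.hstack([cv2.resize(q,(400,300),interpolation=3) for q in(a,b)]),alpha=2))
E
```

```text
t 7.55 pos [404.5 311.   78. ] jaw az deg 0.0 toolx [-0. -0. -1.] y [-0.  1. -0.] z [ 1.  0. -0.] w 24.1 F [-0.4  0.4 -0.6] q [-0.88  0.69  0.26  2.04 -0.38  0.46 -0.34]
```

View pics/a3.png

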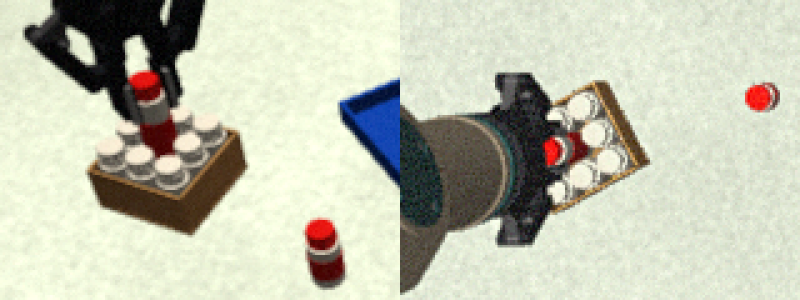

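Emit:
servo_tool(rows=[{"dx":-0.01,"dy":0,"dz":0,"wx":0,"wy":0,"wz":0,"fingers":1},{"dx":-0.01,"dy":0,"dz":0,"wx":0,"wy":0,"wz":0,"fingers":1},{"dx":-0.01,"dy":0,"dz":0,"wx":0,"wy":0,"wz":0,"fingers":1},{"dx":-0.01,"dy":0,"dz":0,"wx":0,"wy":0,"wz":0,"fingers":1},{"dx":-0.01,"dy":0,"dz":0,"wx":0,"wy":0,"wz":0,"fingers":1}])

```text
clock: 8.28
eef_pos: [404.5, 311.1, 115.9]
tool_rot: [0.977, 1.571, 0.977]
force: [-1.1, 0.2, -0.3]
width: 23.8
```

Emit:
servo_tool(rows=[{"dx":-0.015,"dy":0,"dz":0,"wx":0,"wy":0,"wz":0,"fingers":1},{"dx":-0.015,"dy":0,"dz":0,"wx":0,"wy":0,"wz":0,"fingers":1},{"dx":-0.015,"dy":0,"dz":0,"wx":0,"wy":0,"wz":0,"fingers":1},{"dx":-0.01,"dy":0,"dz":0,"wx":0,"wy":0,"wz":0,"fingers":1},{"dx":0,"dy":0,"dz":0,"wx":0,"wy":0,"wz":0,"fingers":1}])

```text
clock: 8.9
eef_pos: [404.8, 311.3, 157.2]
tool_rot: [0.75, 1.57, 0.75]
force: [0.2, 0.3, -1.0]
width: 23.7
```

```bash
python3 go.py 630.5 -222.5 150 0; python3 - <<'E'
from h import *
a=ctrl.get_image('side')[80:220,110:270,::-1];b=ctrl.get_image('top')[230:370,110:270,::-1]
cv2.imwrite('pics/a4.png',cv2.convertScaleAbs(np.hstack([cv2.resize(q,(400,350),interpolation=3) for q in(a,b)]),alpha=2))
E
```

```text
t 8.9 pos [404.8 311.3 157.2] jaw az deg 0.0 toolx [ 0.001  0.001 -1.   ] y [-0.  1.  0.] z [1. 0. 0.] w 23.7 F [ 0.2  0.3 -1. ] q [-0.95  0.56  0.35  1.99 -0.31  0.64 -0.4 ]
turn units total [ 0.004  0.009 -0.008] then shift units (new axes) [ 0.0095 -0.7118  0.3009] | shift in present axes [ 0.0092 -0.7119  0.3006]
```

View pics/a4.png

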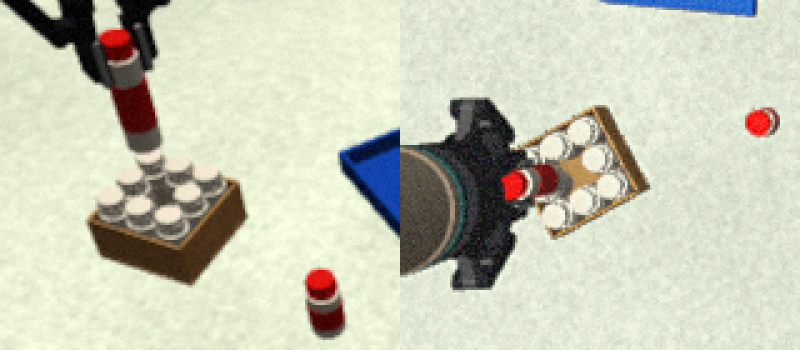

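```bash
python3 - <<'E'
from h import *
p=ctrl.read_state()['eef_pos']
for n,(x0,y0) in(('side',(110,80)),('top',(110,230))):
    im=ctrl.get_image(n).copy()
    b=p[2]-60.3
    for r,z0,z1 in((13,b,b+78),(11,b+78,b+92)):
        cv2.polylines(im,[np.round(hull(n,cyl(r,z0,z1)+[p[0],p[1],0])*8).astype(np.int32)],True,(0,255,255),1,cv2.LINE_AA,3)
    a=im[y0:y0+140,x0:x0+160,::-1]; globals()[n]=cv2.resize(a,(400,350),interpolation=3)
cv2.imwrite('pics/a5.png',cv2.convertScaleAbs(np.hstack([side,top]),alpha=2))
E
```

```text
(no output)
```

View pics/a5.png

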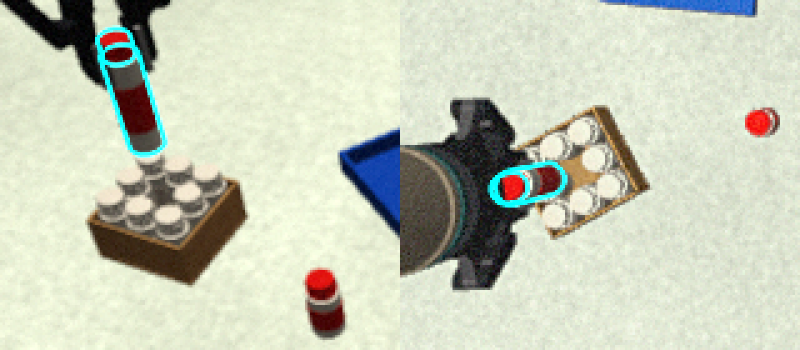

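Emit:
servo_tool(rows=[{"dx":0,"dy":-0.025,"dz":0.01,"wx":0,"wy":0,"wz":0,"fingers":1},{"dx":0,"dy":-0.05,"dz":0.022,"wx":0,"wy":0,"wz":0,"fingers":1},{"dx":0,"dy":-0.055,"dz":0.024,"wx":0,"wy":0,"wz":0,"fingers":1},{"dx":0,"dy":-0.055,"dz":0.024,"wx":0,"wy":0,"wz":0,"fingers":1},{"dx":0,"dy":-0.055,"dz":0.024,"wx":0,"wy":0,"wz":0,"fingers":1}])

```text
clock: 9.72
eef_pos: [482.8, 129.7, 156.1]
tool_rot: [-2.811, 1.57, -2.81]
force: [-0.5, 0.9, -0.1]
width: 23.8
```

Emit:
servo_tool(rows=[{"dx":0,"dy":-0.055,"dz":0.024,"wx":0,"wy":0,"wz":0,"fingers":1},{"dx":0,"dy":-0.055,"dz":0.024,"wx":0,"wy":0,"wz":0,"fingers":1},{"dx":0,"dy":-0.055,"dz":0.024,"wx":0,"wy":0,"wz":0,"fingers":1},{"dx":0,"dy":-0.055,"dz":0.024,"wx":0,"wy":0,"wz":0,"fingers":1},{"dx":0,"dy":-0.055,"dz":0.024,"wx":0,"wy":0,"wz":0,"fingers":1}])

```text
clock: 10.35
eef_pos: [572.8, -76.5, 156.0]
tool_rot: [2.876, 1.57, 2.877]
force: [0.7, 0.5, -0.9]
width: 24.0
```

Emit:
servo_tool(rows=[{"dx":0,"dy":-0.055,"dz":0.024,"wx":0,"wy":0,"wz":0,"fingers":1},{"dx":0,"dy":-0.055,"dz":0.024,"wx":0,"wy":0,"wz":0,"fingers":1},{"dx":0,"dy":-0.05,"dz":0.018,"wx":0,"wy":0,"wz":0,"fingers":1},{"dx":0,"dy":-0.037,"dz":0.011,"wx":0,"wy":0,"wz":0,"fingers":1},{"dx":0,"dy":0,"dz":0,"wx":0,"wy":0,"wz":0,"fingers":1}])

```text
clock: 10.98
eef_pos: [629.7, -226.5, 155.7]
tool_rot: [-2.028, 1.569, -2.032]
force: [0.3, 0.5, -1.5]
width: 24.0
```

```bash
python3 go.py 630.5 -222.5 70 0
```

```text
t 10.97 pos [ 629.7 -226.5  155.7] jaw az deg -0.2 toolx [-0.001 -0.002 -1.   ] y [ 0.  1. -0.] z [ 1. -0. -0.] w 24.0 F [ 0.3  0.5 -1.5] q [ 0.14  0.75  0.28  1.54 -0.24  0.89  0.5 ]
turn units total [-0.038 -0.009  0.019] then shift units (new axes) [0.1143 0.0054 0.0011] | shift in present axes [0.1143 0.0056 0.0012]
```

Emit:
servo_tool(rows=[{"dx":0.02,"dy":0.0055,"dz":0.001,"wx":0,"wy":0,"wz":0,"fingers":1},{"dx":0.025,"dy":0,"dz":0,"wx":0,"wy":0,"wz":0,"fingers":1},{"dx":0.025,"dy":0,"dz":0,"wx":0,"wy":0,"wz":0,"fingers":1},{"dx":0.02,"dy":0,"dz":0,"wx":0,"wy":0,"wz":0,"fingers":1},{"dx":0.015,"dy":0,"dz":0,"wx":0,"wy":0,"wz":0,"fingers":1}])

```text
clock: 11.6
eef_pos: [630.7, -218.5, 76.3]
tool_rot: [2.886, 1.57, 2.886]
force: [0.8, 0.4, -0.5]
width: 23.7
```

Emit:
servo_tool(rows=[{"dx":0.007,"dy":0,"dz":0,"wx":0,"wy":0,"wz":0,"fingers":1},{"dx":0,"dy":0,"dz":0,"wx":0,"wy":0,"wz":0,"fingers":1}])

```text
clock: 11.85
eef_pos: [631.1, -218.9, 72.4]
tool_rot: [3.104, 1.571, 3.104]
force: [-0.5, 0.2, -0.2]
width: 23.5
```

```bash
cat > pic.py <<'E'
import sys
from h import *
# name, side x0 y0, top x0 y0, optional offset r h (bottle) drawn at TCP
a=sys.argv;s=[int(v) for v in a[2:6]];p=ctrl.read_state()['eef_pos'];o=[]
for n,x0,y0 in(('side',s[0],s[1]),('top',s[2],s[3])):
    im=ctrl.get_image(n).copy()
    if len(a)>6:
        off,h=float(a[6]),float(a[7]);b=p[2]-off
        for r,z0,z1 in((13,b,b+h-14),(11,b+h-14,b+h)):
            cv2.polylines(im,[np.round(hull(n,cyl(r,z0,z1)+[p[0],p[1],0])*8).astype(np.int32)],True,(0,255,255),1,cv2.LINE_AA,3)
    o.append(cv2.resize(im[y0:y0+140,x0:x0+160,::-1],(400,350),interpolation=3))
cv2.imwrite(f'pics/{a[1]}.png',cv2.convertScaleAbs(np.hstack(o),alpha=2))
E
python3 go.py 630.5 -222.5 64 0;python3 pic.py b1 370 170 350 130
```

```text
t 11.85 pos [ 631.1 -218.9   72.4] jaw az deg 0.0 toolx [-0.  0. -1.] y [-0.  1.  0.] z [ 1.  0. -0.] w 23.5 F [-0.5  0.2 -0.2] q [ 0.15  0.85  0.24  1.59 -0.28  0.73  0.52]
turn units total [ 0.001 -0.001 -0.   ] then shift units (new axes) [ 0.0111 -0.0048 -0.0008] | shift in present axes [ 0.0111 -0.0048 -0.0008]
```

View pics/b1.png

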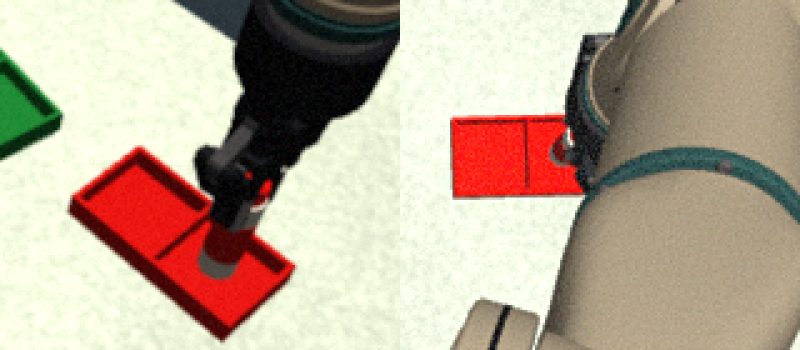

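Emit:
servo_tool(rows=[{"dx":0.003,"dy":-0.002,"dz":0,"wx":0,"wy":0,"wz":0,"fingers":1},{"dx":0.003,"dy":-0.002,"dz":0,"wx":0,"wy":0,"wz":0,"fingers":1},{"dx":0.002,"dy":0,"dz":0,"wx":0,"wy":0,"wz":0,"fingers":1},{"dx":0,"dy":0,"dz":0,"wx":0,"wy":0,"wz":0,"fingers":1}])

```text
clock: 12.45
eef_pos: [631.1, -221.7, 66.3]
tool_rot: [2.654, 1.57, 2.654]
force: [-0.4, 0.1, 0.6]
width: 23.8
```

Emit:
servo_tool(rows=[{"dx":0.0012,"dy":0,"dz":0,"wx":0,"wy":0,"wz":0,"fingers":1},{"dx":0,"dy":0,"dz":0,"wx":0,"wy":0,"wz":0,"fingers":1}])

```text
clock: 12.7
eef_pos: [631.1, -221.7, 65.5]
tool_rot: [2.598, 1.571, 2.598]
force: [-0.2, -0.2, 0.4]
width: 23.7
```

Emit:
servo_tool(rows=[{"dx":0.0012,"dy":0,"dz":0,"wx":0,"wy":0,"wz":0,"fingers":1},{"dx":0,"dy":0,"dz":0,"wx":0,"wy":0,"wz":0,"fingers":1}])

```text
clock: 12.95
eef_pos: [631.2, -221.8, 64.7]
tool_rot: [-0.183, 1.571, -0.183]
force: [0.0, 0.5, -0.3]
width: 24.1
```

Emit:
servo_tool(rows=[{"dx":0.0012,"dy":0,"dz":0,"wx":0,"wy":0,"wz":0,"fingers":1},{"dx":0,"dy":0,"dz":0,"wx":0,"wy":0,"wz":0,"fingers":1}])

```text
clock: 13.2
eef_pos: [631.3, -222.0, 64.6]
tool_rot: [-0.401, 1.57, -0.401]
force: [-1.4, -0.1, 4.9]
width: 23.9
```

Emit:
servo_tool(rows=[{"dx":0.0012,"dy":0,"dz":0,"wx":0,"wy":0,"wz":0,"fingers":1},{"dx":0,"dy":0,"dz":0,"wx":0,"wy":0,"wz":0,"fingers":1}])

```text
clock: 13.45
eef_pos: [631.4, -222.1, 64.6]
tool_rot: [-0.307, 1.57, -0.307]
force: [-2.1, 1.4, 9.8]
width: 23.9
```

Contact with the tray floor came at TCP z 64.6. I'll ease off about 1 mm, release and rise.

Emit:
servo_tool(rows=[{"dx":-0.0014,"dy":0,"dz":0,"wx":0,"wy":0,"wz":0,"fingers":1},{"dx":0,"dy":0,"dz":0,"wx":0,"wy":0,"wz":0,"fingers":0.65},{"dx":0,"dy":0,"dz":0,"wx":0,"wy":0,"wz":0,"fingers":0.5},{"dx":0,"dy":0,"dz":0,"wx":0,"wy":0,"wz":0,"fingers":0.3},{"dx":0,"dy":0,"dz":0,"wx":0,"wy":0,"wz":0,"fingers":0}])

```text
clock: 14.08
eef_pos: [631.1, -221.7, 63.7]
tool_rot: [2.831, 1.57, 2.832]
force: [-0.2, -0.8, 0.2]
width: 76.0
```

Emit:
servo_tool(rows=[{"dx":0,"dy":0,"dz":0,"wx":0,"wy":0,"wz":0,"fingers":0},{"dx":0,"dy":0,"dz":0,"wx":0,"wy":0,"wz":0,"fingers":0},{"dx":-0.01,"dy":0,"dz":0,"wx":0,"wy":0,"wz":0,"fingers":0},{"dx":-0.02,"dy":0,"dz":0,"wx":0,"wy":0,"wz":0,"fingers":0},{"dx":-0.03,"dy":0,"dz":0,"wx":0,"wy":0,"wz":0,"fingers":0}])

```text
clock: 14.7
eef_pos: [631.0, -221.8, 110.0]
tool_rot: [2.938, 1.57, 2.938]
force: [1.1, -0.8, 0.7]
width: 85.3
```

Emit:
servo_tool(rows=[{"dx":-0.03,"dy":0,"dz":0,"wx":0,"wy":0,"wz":0,"fingers":0},{"dx":-0.03,"dy":0,"dz":0,"wx":0,"wy":0,"wz":0,"fingers":0},{"dx":-0.02,"dy":0,"dz":0,"wx":0,"wy":0,"wz":0,"fingers":0}])

```text
clock: 15.08
eef_pos: [631.8, -222.1, 171.3]
tool_rot: [-0.328, 1.568, -0.327]
force: [0.1, -0.4, -0.4]
width: 85.6
```

```bash
python3 go.py 443.5 146.3 130 0;python3 pic.py b2 370 170 350 130
```

```text
t 15.07 pos [ 631.8 -222.1  171.3] jaw az deg 0.0 toolx [ 0.002 -0.001 -1.   ] y [-0.  1. -0.] z [1. 0. 0.] w 85.6 F [ 0.1 -0.4 -0.4] q [ 0.14  0.74  0.28  1.52 -0.24  0.91  0.5 ]
turn units total [0.003 0.023 0.008] then shift units (new axes) [ 0.0551  0.4912 -0.2511] | shift in present axes [ 0.0541  0.4913 -0.2511]
```

View pics/b2.png

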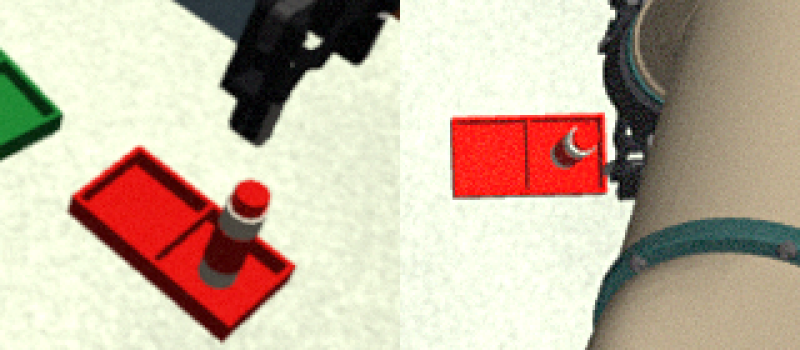

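tall_red stands upright in the right-hand red bay, base at about (218,275) in the left crop. Next is short_red.

Emit:
servo_tool(rows=[{"dx":0,"dy":0.03,"dz":-0.015,"wx":0,"wy":0,"wz":0,"fingers":0},{"dx":0,"dy":0.055,"dz":-0.028,"wx":0,"wy":0,"wz":0,"fingers":0},{"dx":0,"dy":0.055,"dz":-0.028,"wx":0,"wy":0,"wz":0,"fingers":0},{"dx":0,"dy":0.055,"dz":-0.028,"wx":0,"wy":0,"wz":0,"fingers":0},{"dx":0,"dy":0.055,"dz":-0.028,"wx":0,"wy":0,"wz":0,"fingers":0}])

```text
clock: 15.8
eef_pos: [534.6, -32.9, 168.4]
tool_rot: [2.94, 1.57, 2.94]
force: [0.3, -0.1, 0.5]
width: 85.7
```

Emit:
servo_tool(rows=[{"dx":0,"dy":0.055,"dz":-0.028,"wx":0,"wy":0,"wz":0,"fingers":0},{"dx":0,"dy":0.055,"dz":-0.028,"wx":0,"wy":0,"wz":0,"fingers":0},{"dx":0,"dy":0.055,"dz":-0.028,"wx":0,"wy":0,"wz":0,"fingers":0},{"dx":0,"dy":0.05,"dz":-0.026,"wx":0,"wy":0,"wz":0,"fingers":0},{"dx":0,"dy":0.026,"dz":-0.014,"wx":0,"wy":0,"wz":0,"fingers":0}])

```text
clock: 16.42
eef_pos: [441.0, 148.6, 168.5]
tool_rot: [3.001, 1.569, 3.005]
force: [-0.3, 0.2, -0.1]
width: 85.3
```

Emit:
servo_tool(rows=[{"dx":0.03,"dy":0,"dz":0,"wx":0,"wy":0,"wz":0,"fingers":0},{"dx":0.03,"dy":0,"dz":0,"wx":0,"wy":0,"wz":0,"fingers":0}])

```text
clock: 16.68
eef_pos: [442.5, 147.0, 123.3]
tool_rot: [1.046, 1.571, 1.048]
force: [-0.4, 1.2, -0.3]
width: 85.2
```

```bash
python3 go.py 443.5 146.3 21 0;python3 pic.py b3 160 130 170 200
```

```text
t 16.68 pos [442.5 147.  123.3] jaw az deg 0.1 toolx [ 0.  0. -1.] y [-0.  1.  0.] z [1. 0. 0.] w 85.2 F [-0.4  1.2 -0.3] q [-0.57  0.57  0.27  2.13 -0.31  0.49 -0.06]
turn units total [ 0.017  0.001 -0.001] then shift units (new axes) [ 0.1364 -0.001   0.0014] | shift in present axes [ 0.1364 -0.001   0.0014]
```

View pics/b3.png

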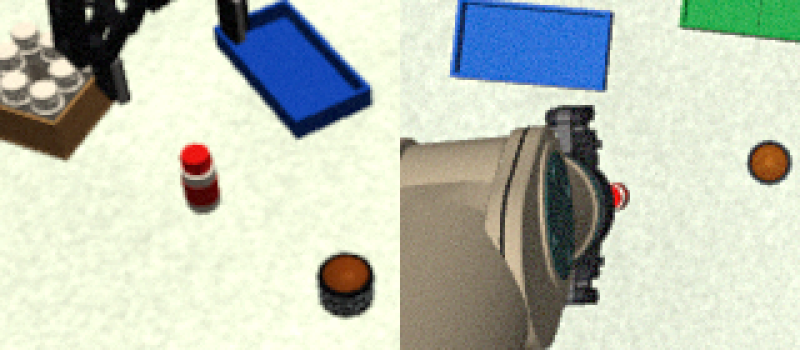

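Emit:
servo_tool(rows=[{"dx":0.03,"dy":-0.001,"dz":0.001,"wx":0,"wy":0,"wz":0,"fingers":0},{"dx":0.03,"dy":0,"dz":0,"wx":0,"wy":0,"wz":0,"fingers":0},{"dx":0.03,"dy":0,"dz":0,"wx":0,"wy":0,"wz":0,"fingers":0},{"dx":0.025,"dy":0,"dz":0,"wx":0,"wy":0,"wz":0,"fingers":0},{"dx":0.015,"dy":0,"dz":0,"wx":0,"wy":0,"wz":0,"fingers":0.1}])

```text
clock: 17.4
eef_pos: [443.6, 145.6, 26.1]
tool_rot: [-2.988, 1.57, -2.988]
force: [-0.2, -0.2, 0.3]
width: 77.1
```

Emit:
servo_tool(rows=[{"dx":0.006,"dy":0,"dz":0,"wx":0,"wy":0,"wz":0,"fingers":0.4},{"dx":0,"dy":0,"dz":0,"wx":0,"wy":0,"wz":0,"fingers":0.4}])

```text
clock: 17.65
eef_pos: [443.8, 145.7, 22.2]
tool_rot: [-0.265, 1.571, -0.265]
force: [0.3, -0.1, 0.4]
width: 51.3
```

```bash
python3 go.py 443.5 146.3 21 0;python3 pic.py b4 160 130 170 200
```

```text
t 17.65 pos [443.8 145.7  22.2] jaw az deg 0.0 toolx [ 0. -0. -1.] y [-0.  1. -0.] z [1. 0. 0.] w 51.3 F [ 0.3 -0.1  0.4] q [-0.48  0.76  0.15  2.17 -0.45  0.24  0.07]
turn units total [0.001 0.003 0.001] then shift units (new axes) [ 0.0015  0.0008 -0.0003] | shift in present axes [ 0.0015  0.0008 -0.0003]
```

View pics/b4.png

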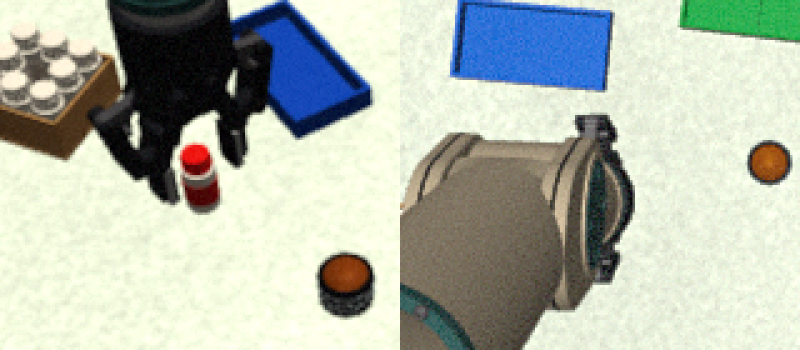

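The bottle sits between the fingers at (198,175) in the left crop, so I'll grip it.

Emit:
servo_tool(rows=[{"dx":0,"dy":0,"dz":0,"wx":0,"wy":0,"wz":0,"fingers":0.55},{"dx":0,"dy":0,"dz":0,"wx":0,"wy":0,"wz":0,"fingers":0.65},{"dx":0,"dy":0,"dz":0,"wx":0,"wy":0,"wz":0,"fingers":0.8},{"dx":0,"dy":0,"dz":0,"wx":0,"wy":0,"wz":0,"fingers":1},{"dx":0,"dy":0,"dz":0,"wx":0,"wy":0,"wz":0,"fingers":1}])

```text
clock: 18.38
eef_pos: [443.7, 145.8, 22.5]
tool_rot: [0.772, 1.57, 0.772]
force: [-0.8, -0.1, 5.3]
width: 23.4
```

Emit:
servo_tool(rows=[{"dx":0,"dy":0,"dz":0,"wx":0,"wy":0,"wz":0,"fingers":1},{"dx":0,"dy":0,"dz":0,"wx":0,"wy":0,"wz":0,"fingers":1}])

```text
clock: 18.62
eef_pos: [443.7, 145.8, 22.5]
tool_rot: [0.831, 1.57, 0.831]
force: [-0.6, 0.2, 5.1]
width: 23.6
```

Emit:
servo_tool(rows=[{"dx":-0.01,"dy":0,"dz":0,"wx":0,"wy":0,"wz":0,"fingers":1},{"dx":-0.02,"dy":0,"dz":0,"wx":0,"wy":0,"wz":0,"fingers":1},{"dx":-0.02,"dy":0,"dz":0,"wx":0,"wy":0,"wz":0,"fingers":1},{"dx":-0.01,"dy":0,"dz":0,"wx":0,"wy":0,"wz":0,"fingers":1}])

```text
clock: 19.12
eef_pos: [444.1, 145.9, 68.4]
tool_rot: [0.341, 1.569, 0.342]
force: [-1.3, 0.7, -0.7]
width: 23.5
```

```bash
python3 go.py 631.0 -155.5 120 0;python3 pic.py b5 160 110 170 200 22.2 54
```

```text
t 19.12 pos [444.1 145.9  68.4] jaw az deg 0.0 toolx [ 0.002  0.001 -1.   ] y [-0.  1.  0.] z [1. 0. 0.] w 23.5 F [-1.3  0.7 -0.7] q [-0.53  0.67  0.23  2.16 -0.41  0.35  0.04]
turn units total [ 0.004  0.016 -0.006] then shift units (new axes) [-0.0688 -0.4019  0.2493] | shift in present axes [-0.0686 -0.402   0.2492]
```

View pics/b5.png

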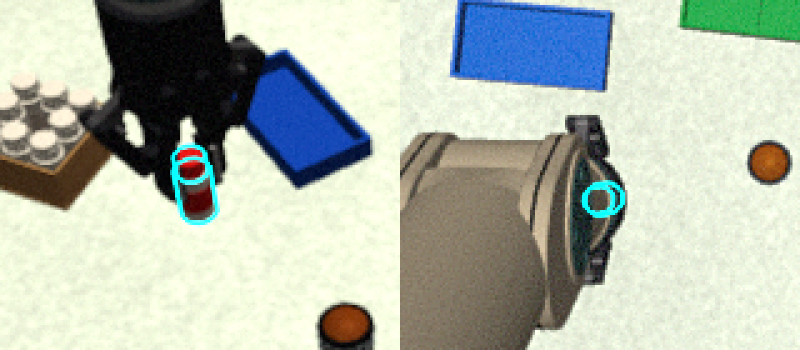

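Emit:
servo_tool(rows=[{"dx":-0.03,"dy":-0.02,"dz":0.012,"wx":0,"wy":0,"wz":0,"fingers":1},{"dx":-0.02,"dy":-0.045,"dz":0.028,"wx":0,"wy":0,"wz":0,"fingers":1},{"dx":-0.01,"dy":-0.05,"dz":0.031,"wx":0,"wy":0,"wz":0,"fingers":1},{"dx":0,"dy":-0.05,"dz":0.031,"wx":0,"wy":0,"wz":0,"fingers":1},{"dx":0,"dy":-0.05,"dz":0.031,"wx":0,"wy":0,"wz":0,"fingers":1}])

```text
clock: 19.85
eef_pos: [543.7, -16.6, 111.7]
tool_rot: [2.765, 1.57, 2.765]
force: [1.0, 0.6, -1.0]
width: 23.7
```

Emit:
servo_tool(rows=[{"dx":0,"dy":-0.05,"dz":0.031,"wx":0,"wy":0,"wz":0,"fingers":1},{"dx":0,"dy":-0.05,"dz":0.031,"wx":0,"wy":0,"wz":0,"fingers":1},{"dx":0,"dy":-0.045,"dz":0.028,"wx":0,"wy":0,"wz":0,"fingers":1},{"dx":0,"dy":-0.03,"dz":0.018,"wx":0,"wy":0,"wz":0,"fingers":1},{"dx":0,"dy":-0.012,"dz":0.008,"wx":0,"wy":0,"wz":0,"fingers":1}])

```text
clock: 20.48
eef_pos: [630.3, -157.6, 111.3]
tool_rot: [-2.544, 1.57, -2.546]
force: [0.7, 0.4, 0.1]
width: 23.8
```

Emit:
servo_tool(rows=[{"dx":0.03,"dy":0,"dz":0,"wx":0,"wy":0,"wz":0,"fingers":1},{"dx":0.03,"dy":0,"dz":0,"wx":0,"wy":0,"wz":0,"fingers":1},{"dx":0,"dy":0,"dz":0,"wx":0,"wy":0,"wz":0,"fingers":1}])

```text
clock: 20.85
eef_pos: [628.4, -153.9, 64.9]
tool_rot: [2.732, 1.565, 2.733]
force: [0.9, 0.2, -0.1]
width: 23.7
```

```bash
python3 go.py 631.0 -155.5 26.5 0;python3 pic.py b6 370 170 350 130 22.3 54
```

```text
t 20.85 pos [ 628.4 -153.9   64.9] jaw az deg 0.1 toolx [-0.005  0.002 -1.   ] y [-0.  1.  0.] z [ 1.  0. -0.] w 23.7 F [ 0.9  0.2 -0.1] q [ 0.06  0.84  0.24  1.65 -0.29  0.69  0.45]
turn units total [ 0.014 -0.047 -0.02 ] then shift units (new axes) [ 0.0513 -0.0022  0.0035] | shift in present axes [ 0.0512 -0.0023  0.0037]
```

View pics/b6.png

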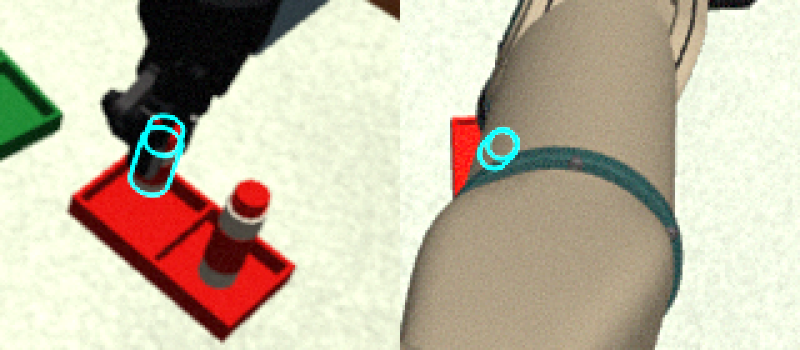

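Emit:
servo_tool(rows=[{"dx":0.015,"dy":-0.002,"dz":0.002,"wx":0,"wy":0,"wz":0,"fingers":1},{"dx":0.015,"dy":0,"dz":0,"wx":0,"wy":0,"wz":0,"fingers":1},{"dx":0.01,"dy":0,"dz":0,"wx":0,"wy":0,"wz":0,"fingers":1},{"dx":0.005,"dy":0,"dz":0,"wx":0,"wy":0,"wz":0,"fingers":1},{"dx":0,"dy":0,"dz":0,"wx":0,"wy":0,"wz":0,"fingers":1}])

```text
clock: 21.58
eef_pos: [631.7, -157.2, 32.8]
tool_rot: [2.946, 1.57, 2.946]
force: [0.2, 0.3, -0.1]
width: 23.6
```

Emit:
servo_tool(rows=[{"dx":0.002,"dy":0,"dz":0,"wx":0,"wy":0,"wz":0,"fingers":1},{"dx":0,"dy":0,"dz":0,"wx":0,"wy":0,"wz":0,"fingers":1}])

```text
clock: 21.82
eef_pos: [632.0, -157.3, 31.9]
tool_rot: [-0.197, 1.571, -0.196]
force: [0.6, 0.7, -1.0]
width: 23.7
```

Emit:
servo_tool(rows=[{"dx":0.0015,"dy":0,"dz":0,"wx":0,"wy":0,"wz":0,"fingers":1},{"dx":0,"dy":0,"dz":0,"wx":0,"wy":0,"wz":0,"fingers":1}])

```text
clock: 22.08
eef_pos: [631.8, -157.2, 30.6]
tool_rot: [2.402, 1.571, 2.402]
force: [-0.4, -0.6, -1.2]
width: 23.5
```

Emit:
servo_tool(rows=[{"dx":0.003,"dy":0,"dz":0,"wx":0,"wy":0,"wz":0,"fingers":1},{"dx":0,"dy":0,"dz":0,"wx":0,"wy":0,"wz":0,"fingers":1}])

```text
clock: 22.32
eef_pos: [631.7, -157.2, 28.1]
tool_rot: [2.95, 1.57, 2.951]
force: [0.1, -0.5, -0.2]
width: 23.8
```

Emit:
servo_tool(rows=[{"dx":0.0015,"dy":0,"dz":0,"wx":0,"wy":0,"wz":0,"fingers":1},{"dx":0,"dy":0,"dz":0,"wx":0,"wy":0,"wz":0,"fingers":1}])

```text
clock: 22.58
eef_pos: [631.8, -157.2, 27.1]
tool_rot: [2.879, 1.571, 2.879]
force: [-0.8, -1.0, 0.7]
width: 23.9
```

Emit:
servo_tool(rows=[{"dx":0.0012,"dy":0,"dz":0,"wx":0,"wy":0,"wz":0,"fingers":1},{"dx":0,"dy":0,"dz":0,"wx":0,"wy":0,"wz":0,"fingers":1}])

```text
clock: 22.82
eef_pos: [632.0, -157.3, 26.6]
tool_rot: [-0.207, 1.571, -0.207]
force: [0.1, 1.0, 2.8]
width: 24.1
```

Contact. Releasing.

Emit:
servo_tool(rows=[{"dx":0,"dy":0,"dz":0,"wx":0,"wy":0,"wz":0,"fingers":0.65},{"dx":0,"dy":0,"dz":0,"wx":0,"wy":0,"wz":0,"fingers":0.5},{"dx":0,"dy":0,"dz":0,"wx":0,"wy":0,"wz":0,"fingers":0.3},{"dx":0,"dy":0,"dz":0,"wx":0,"wy":0,"wz":0,"fingers":0},{"dx":0,"dy":0,"dz":0,"wx":0,"wy":0,"wz":0,"fingers":0}])

```text
clock: 23.45
eef_pos: [631.9, -157.2, 26.3]
tool_rot: [2.662, 1.571, 2.663]
force: [0.1, 0.3, -0.3]
width: 85.2
```

Emit:
servo_tool(rows=[{"dx":0,"dy":0,"dz":0,"wx":0,"wy":0,"wz":0,"fingers":0},{"dx":-0.01,"dy":0,"dz":0,"wx":0,"wy":0,"wz":0,"fingers":0},{"dx":-0.03,"dy":0,"dz":0,"wx":0,"wy":0,"wz":0,"fingers":0},{"dx":-0.04,"dy":0,"dz":0,"wx":0,"wy":0,"wz":0,"fingers":0},{"dx":-0.04,"dy":0,"dz":0,"wx":0,"wy":0,"wz":0,"fingers":0}])

```text
clock: 24.08
eef_pos: [631.9, -157.3, 117.7]
tool_rot: [-0.364, 1.571, -0.364]
force: [0.4, -0.1, -0.0]
width: 85.7
```

Emit:
servo_tool(rows=[{"dx":-0.04,"dy":0,"dz":0,"wx":0,"wy":0,"wz":0,"fingers":0},{"dx":-0.02,"dy":0,"dz":0,"wx":0,"wy":0,"wz":0,"fingers":0}])

```text
clock: 24.32
eef_pos: [632.7, -157.6, 163.6]
tool_rot: [-0.23, 1.568, -0.23]
force: [0.1, -0.0, 0.3]
width: 85.6
```

```bash
python3 go.py 438.5 -143.8 130 0;python3 pic.py b7 370 170 350 130
```

```text
t 24.32 pos [ 632.7 -157.6  163.6] jaw az deg 0.0 toolx [ 0.003 -0.001 -1.   ] y [-0.  1. -0.] z [1. 0. 0.] w 85.6 F [ 0.1 -0.   0.3] q [ 0.03  0.72  0.29  1.59 -0.25  0.87  0.41]
turn units total [0.002 0.028 0.007] then shift units (new axes) [ 0.0448  0.0184 -0.259 ] | shift in present axes [ 0.044   0.0185 -0.2591]
```

View pics/b7.png

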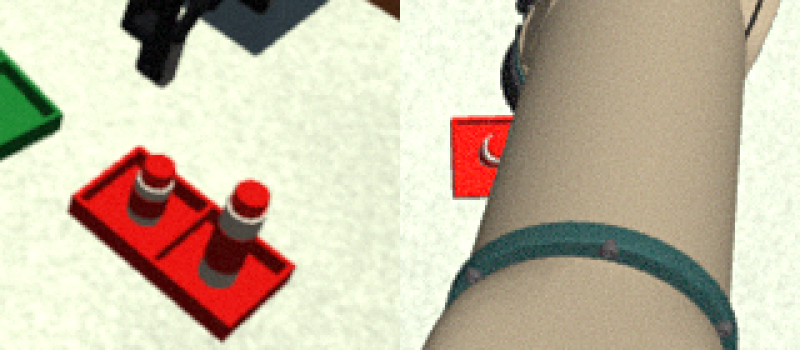

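Both red bottles stand upright in their own bays. On to the green bottle.

Emit:
servo_tool(rows=[{"dx":0,"dy":0.002,"dz":-0.025,"wx":0,"wy":0,"wz":0,"fingers":0},{"dx":0,"dy":0.003,"dz":-0.05,"wx":0,"wy":0,"wz":0,"fingers":0},{"dx":0,"dy":0.003,"dz":-0.055,"wx":0,"wy":0,"wz":0,"fingers":0},{"dx":0,"dy":0.003,"dz":-0.055,"wx":0,"wy":0,"wz":0,"fingers":0},{"dx":0,"dy":0.003,"dz":-0.045,"wx":0,"wy":0,"wz":0,"fingers":0}])

```text
clock: 25.05
eef_pos: [456.8, -146.4, 160.3]
tool_rot: [2.929, 1.568, 2.929]
force: [-0.6, -0.2, 0.3]
width: 85.3
```

Emit:
servo_tool(rows=[{"dx":0.02,"dy":0.003,"dz":-0.025,"wx":0,"wy":0,"wz":0,"fingers":0},{"dx":0.02,"dy":0,"dz":0,"wx":0,"wy":0,"wz":0,"fingers":0},{"dx":0,"dy":0,"dz":0,"wx":0,"wy":0,"wz":0,"fingers":0}])

```text
clock: 25.42
eef_pos: [439.3, -144.1, 130.0]
tool_rot: [2.884, 1.567, 2.884]
force: [0.2, -0.6, 0.6]
width: 85.4
```

```bash
python3 go.py 438.5 -143.8 23 0;python3 pic.py b8 270 230 340 200;python3 - <<'E'
from h import *
I=ctrl.get_image('side')
m=near(hue(I,'green'),(343,298));print(mmom(m)[:2],fit({'side':m},cyl(11,40,54),[438,-143],False))
cv2.imwrite('pics/full1.png',cv2.convertScaleAbs(I[...,::-1],alpha=1.7))
E
```

```text
t 25.43 pos [ 439.3 -144.1  130. ] jaw az deg 0.0 toolx [-0.004  0.001 -1.   ] y [-0.  1.  0.] z [ 1.  0. -0.] w 85.4 F [ 0.2 -0.6  0.6] q [ 0.08  0.55  0.25  2.13 -0.27  0.5   0.53]
turn units total [ 0.002 -0.034 -0.009] then shift units (new axes) [ 0.1426  0.0005 -0.001 ] | shift in present axes [ 0.1426  0.0003 -0.0005]
    side res px [-0. -0.] area 152.0 pred 208
[343.19736842 299.84210526] [ 436.89607371 -143.49816941]
```

View pics/full1.png

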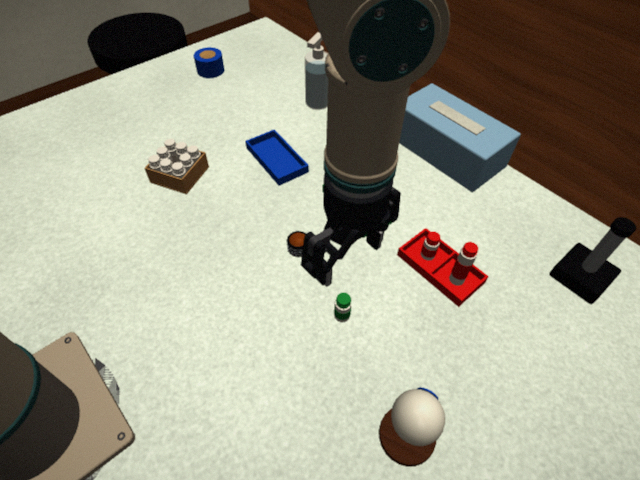

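The full side view shows everything in order: green_bottle at (343,307) is between the open fingers and the eye at (415,425) is untouched. Going down.

Emit:
servo_tool(rows=[{"dx":0.03,"dy":0,"dz":-0.001,"wx":0,"wy":0,"wz":0,"fingers":0},{"dx":0.03,"dy":0,"dz":0,"wx":0,"wy":0,"wz":0,"fingers":0},{"dx":0.03,"dy":0,"dz":0,"wx":0,"wy":0,"wz":0,"fingers":0},{"dx":0.025,"dy":0,"dz":0,"wx":0,"wy":0,"wz":0,"fingers":0},{"dx":0.015,"dy":0,"dz":0,"wx":0,"wy":0,"wz":0,"fingers":0.1}])

```text
clock: 26.2
eef_pos: [440.1, -144.6, 33.3]
tool_rot: [2.389, 1.571, 2.39]
force: [-0.4, -0.2, 0.3]
width: 76.7
```

Emit:
servo_tool(rows=[{"dx":0.01,"dy":0,"dz":0,"wx":0,"wy":0,"wz":0,"fingers":0.4},{"dx":0,"dy":0,"dz":0,"wx":0,"wy":0,"wz":0,"fingers":0.4}])

```text
clock: 26.45
eef_pos: [439.9, -144.5, 26.2]
tool_rot: [-3.122, 1.571, -3.121]
force: [0.4, 0.5, 0.0]
width: 51.0
```

```bash
python3 go.py 438.5 -143.8 23 0;python3 pic.py b9 270 230 310 200
```

```text
t 26.45 pos [ 439.9 -144.5   26.2] jaw az deg 0.0 toolx [-0. -0. -1.] y [-0.  1. -0.] z [ 1.  0. -0.] w 51.0 F [0.4 0.5 0. ] q [ 0.17  0.75  0.13  2.18 -0.39  0.24  0.64]
turn units total [ 0.003 -0.002  0.   ] then shift units (new axes) [ 0.0043  0.001  -0.0019] | shift in present axes [ 0.0043  0.001  -0.0019]
```

View pics/b9.png

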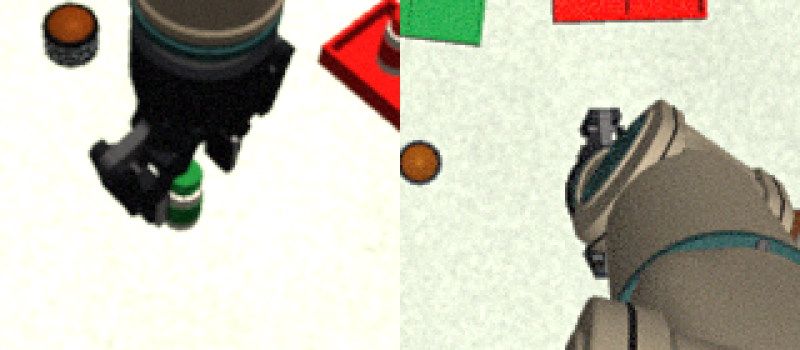

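Emit:
servo_tool(rows=[{"dx":0,"dy":0,"dz":-0.0015,"wx":0,"wy":0,"wz":0,"fingers":0.55},{"dx":0,"dy":0,"dz":0,"wx":0,"wy":0,"wz":0,"fingers":0.65},{"dx":0,"dy":0,"dz":0,"wx":0,"wy":0,"wz":0,"fingers":0.8},{"dx":0,"dy":0,"dz":0,"wx":0,"wy":0,"wz":0,"fingers":1},{"dx":0,"dy":0,"dz":0,"wx":0,"wy":0,"wz":0,"fingers":1}])

```text
clock: 27.18
eef_pos: [438.8, -144.6, 26.9]
tool_rot: [0.131, 1.57, 0.131]
force: [-1.3, 0.8, 6.7]
width: 23.4
```

Emit:
servo_tool(rows=[{"dx":0,"dy":0,"dz":0,"wx":0,"wy":0,"wz":0,"fingers":1},{"dx":0,"dy":0,"dz":0,"wx":0,"wy":0,"wz":0,"fingers":1}])

```text
clock: 27.42
eef_pos: [438.8, -144.6, 26.9]
tool_rot: [0.256, 1.57, 0.256]
force: [-1.3, -0.2, 6.2]
width: 23.6
```

Emit:
servo_tool(rows=[{"dx":-0.01,"dy":0,"dz":0,"wx":0,"wy":0,"wz":0,"fingers":1},{"dx":-0.02,"dy":0,"dz":0,"wx":0,"wy":0,"wz":0,"fingers":1},{"dx":-0.02,"dy":0,"dz":0,"wx":0,"wy":0,"wz":0,"fingers":1},{"dx":-0.02,"dy":0,"dz":0,"wx":0,"wy":0,"wz":0,"fingers":1},{"dx":-0.01,"dy":0,"dz":0,"wx":0,"wy":0,"wz":0,"fingers":1}])

```text
clock: 28.05
eef_pos: [439.2, -144.6, 87.3]
tool_rot: [-0.276, 1.569, -0.276]
force: [0.8, 0.2, -0.2]
width: 23.3
```

```bash
python3 go.py 618.2 -21.5 100 0;python3 pic.py c1 270 200 310 200 26 54
```

```text
t 28.05 pos [ 439.2 -144.6   87.3] jaw az deg 0.0 toolx [ 0.001 -0.    -1.   ] y [-0.  1. -0.] z [1. 0. 0.] w 23.3 F [ 0.8  0.2 -0.2] q [ 0.1   0.63  0.24  2.16 -0.37  0.39  0.63]
turn units total [0.004 0.012 0.003] then shift units (new axes) [-0.0169  0.1642  0.2387] | shift in present axes [-0.0167  0.1641  0.2388]
```

View pics/c1.png

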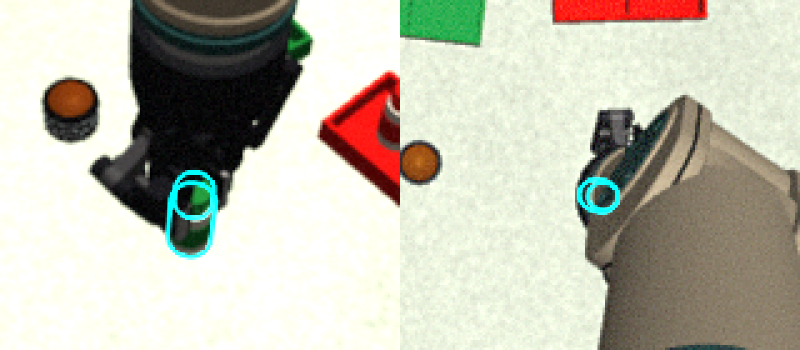

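Emit:
servo_tool(rows=[{"dx":-0.02,"dy":0.014,"dz":0.02,"wx":0,"wy":0,"wz":0,"fingers":1},{"dx":-0.01,"dy":0.03,"dz":0.045,"wx":0,"wy":0,"wz":0,"fingers":1},{"dx":0,"dy":0.03,"dz":0.045,"wx":0,"wy":0,"wz":0,"fingers":1},{"dx":0,"dy":0.03,"dz":0.045,"wx":0,"wy":0,"wz":0,"fingers":1},{"dx":0,"dy":0.03,"dz":0.045,"wx":0,"wy":0,"wz":0,"fingers":1}])

```text
clock: 28.78
eef_pos: [589.3, -43.1, 108.1]
tool_rot: [-3.132, 1.57, -3.131]
force: [0.8, -0.6, -0.7]
width: 23.5
```

Emit:
servo_tool(rows=[{"dx":0,"dy":0.02,"dz":0.026,"wx":0,"wy":0,"wz":0,"fingers":1},{"dx":0.01,"dy":0.01,"dz":0.013,"wx":0,"wy":0,"wz":0,"fingers":1},{"dx":0.03,"dy":0,"dz":0,"wx":0,"wy":0,"wz":0,"fingers":1},{"dx":0.02,"dy":0,"dz":0,"wx":0,"wy":0,"wz":0,"fingers":1},{"dx":0,"dy":0,"dz":0,"wx":0,"wy":0,"wz":0,"fingers":1}])

```text
clock: 29.4
eef_pos: [616.2, -22.2, 62.2]
tool_rot: [-3.11, 1.567, -3.111]
force: [0.7, -0.5, 0.2]
width: 23.1
```

```bash
python3 go.py 618.2 -21.5 31 0;python3 pic.py c2 290 120 250 130 26.5 54
```

```text
t 29.4 pos [616.2 -22.2  62.2] jaw az deg -0.1 toolx [-0.004 -0.    -1.   ] y [ 0.  1. -0.] z [ 1. -0. -0.] w 23.1 F [ 0.7 -0.5  0.2] q [-0.2   0.82  0.31  1.75 -0.39  0.64  0.34]
turn units total [-0.008 -0.037  0.001] then shift units (new axes) [0.0415 0.0009 0.0027] | shift in present axes [0.0415 0.0009 0.0028]
```

View pics/c2.png

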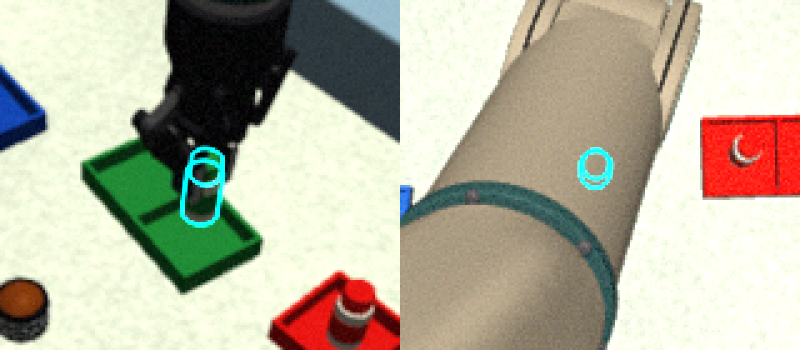

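Emit:
servo_tool(rows=[{"dx":0.015,"dy":0,"dz":0.001,"wx":0,"wy":0,"wz":0,"fingers":1},{"dx":0.012,"dy":0,"dz":0,"wx":0,"wy":0,"wz":0,"fingers":1},{"dx":0.007,"dy":0,"dz":0,"wx":0,"wy":0,"wz":0,"fingers":1},{"dx":0.003,"dy":0,"dz":0,"wx":0,"wy":0,"wz":0,"fingers":1},{"dx":0,"dy":0,"dz":0,"wx":0,"wy":0,"wz":0,"fingers":1}])

```text
clock: 30.12
eef_pos: [618.7, -21.5, 35.9]
tool_rot: [3.136, 1.571, 3.137]
force: [-0.6, -0.4, 0.0]
width: 23.2
```

Emit:
servo_tool(rows=[{"dx":0.0015,"dy":0,"dz":0,"wx":0,"wy":0,"wz":0,"fingers":1},{"dx":0,"dy":0,"dz":0,"wx":0,"wy":0,"wz":0,"fingers":1}])

```text
clock: 30.38
eef_pos: [618.8, -21.5, 35.1]
tool_rot: [0.21, 1.571, 0.211]
force: [0.1, -0.0, -0.3]
width: 23.6
```

Emit:
servo_tool(rows=[{"dx":0.0015,"dy":0,"dz":0,"wx":0,"wy":0,"wz":0,"fingers":1},{"dx":0,"dy":0,"dz":0,"wx":0,"wy":0,"wz":0,"fingers":1}])

```text
clock: 30.62
eef_pos: [618.7, -21.4, 33.8]
tool_rot: [2.423, 1.571, 2.423]
force: [0.0, -0.0, -0.8]
width: 23.6
```

Emit:
servo_tool(rows=[{"dx":0.002,"dy":0,"dz":0,"wx":0,"wy":0,"wz":0,"fingers":1},{"dx":0,"dy":0,"dz":0,"wx":0,"wy":0,"wz":0,"fingers":1}])

```text
clock: 30.88
eef_pos: [618.6, -21.5, 32.2]
tool_rot: [3.006, 1.57, 3.006]
force: [-0.5, -0.1, -0.5]
width: 23.1
```

Emit:
servo_tool(rows=[{"dx":0.0012,"dy":0,"dz":0,"wx":0,"wy":0,"wz":0,"fingers":1},{"dx":0,"dy":0,"dz":0,"wx":0,"wy":0,"wz":0,"fingers":1}])

```text
clock: 31.12
eef_pos: [618.7, -21.5, 31.3]
tool_rot: [2.965, 1.571, 2.966]
force: [-0.7, 0.1, -0.0]
width: 23.5
```

Emit:
servo_tool(rows=[{"dx":0.0012,"dy":0,"dz":0,"wx":0,"wy":0,"wz":0,"fingers":1},{"dx":0,"dy":0,"dz":0,"wx":0,"wy":0,"wz":0,"fingers":1}])

```text
clock: 31.38
eef_pos: [618.8, -21.5, 31.0]
tool_rot: [0.644, 1.571, 0.645]
force: [-0.8, 0.1, 4.1]
width: 22.9
```

Contact. I'll release and rise.

Emit:
servo_tool(rows=[{"dx":0,"dy":0,"dz":0,"wx":0,"wy":0,"wz":0,"fingers":0.65},{"dx":0,"dy":0,"dz":0,"wx":0,"wy":0,"wz":0,"fingers":0.5},{"dx":0,"dy":0,"dz":0,"wx":0,"wy":0,"wz":0,"fingers":0.3},{"dx":0,"dy":0,"dz":0,"wx":0,"wy":0,"wz":0,"fingers":0},{"dx":0,"dy":0,"dz":0,"wx":0,"wy":0,"wz":0,"fingers":0}])

```text
clock: 32.0
eef_pos: [618.7, -21.5, 30.5]
tool_rot: [2.59, 1.571, 2.59]
force: [-0.5, 0.1, 0.3]
width: 85.2
```

Emit:
servo_tool(rows=[{"dx":0,"dy":0,"dz":0,"wx":0,"wy":0,"wz":0,"fingers":0},{"dx":-0.01,"dy":0,"dz":0,"wx":0,"wy":0,"wz":0,"fingers":0},{"dx":-0.03,"dy":0,"dz":0,"wx":0,"wy":0,"wz":0,"fingers":0},{"dx":-0.04,"dy":0,"dz":0,"wx":0,"wy":0,"wz":0,"fingers":0},{"dx":-0.04,"dy":0,"dz":0,"wx":0,"wy":0,"wz":0,"fingers":0}])

```text
clock: 32.62
eef_pos: [618.7, -21.6, 121.9]
tool_rot: [-0.205, 1.571, -0.205]
force: [-0.2, -0.1, -0.1]
width: 85.4
```

```bash
python3 go.py 469 4.5 120 -90; python3 go.py 469 4.5 120 83; python3 pic.py c3 290 120 250 130; python3 - <<'E'
from h import *
m={}
for n in C:
    r=ctrl.silhouettes('lens',n)
    for q in r: print(n,q['conf'],q['extent'])
    r=[q for q in r if np.hypot(*(np.array(q['extent'][:2])-{'side':(298,243),'top':(318,265)}[n]))<12]
    if r:
        m[n]=r[0]['region'];L=np.vstack([cyl(20,0,26),cyl(8,31,31)])
        print(n,fit({n:m[n]},L,[469,4],False))
E
```

```text
t 32.62 pos [618.7 -21.6 121.9] jaw az deg 0.0 toolx [ 0. -0. -1.] y [-0.  1. -0.] z [1. 0. 0.] w 85.4 F [-0.2 -0.1 -0.1] q [-0.23  0.74  0.36  1.71 -0.36  0.75  0.31]
turn units total [-1.4997e+01  1.0000e-03  2.0000e-03] then shift units (new axes) [0.0025 0.1996 0.0347] | shift in present axes [ 0.0025  0.0348 -0.1996]
t 32.62 pos [618.7 -21.6 121.9] jaw az deg 0.0 toolx [ 0. -0. -1.] y [-0.  1. -0.] z [1. 0. 0.] w 85.4 F [-0.2 -0.1 -0.1] q [-0.23  0.74  0.36  1.71 -0.36  0.75  0.31]
turn units total [-1.3831e+01  1.0000e-03  2.0000e-03] then shift units (new axes) [0.0025 0.2024 0.0102] | shift in present axes [ 0.0025  0.0348 -0.1996]
side 0.85 [297.9, 245.6, 22.9, 22.8]
    side res px [-0. -0.] area 456.0 pred 517
side [467.37919356   5.86004593]
top 0.37 [402.1, 191.2, 68.2, 37.7]
```

View pics/c3.png

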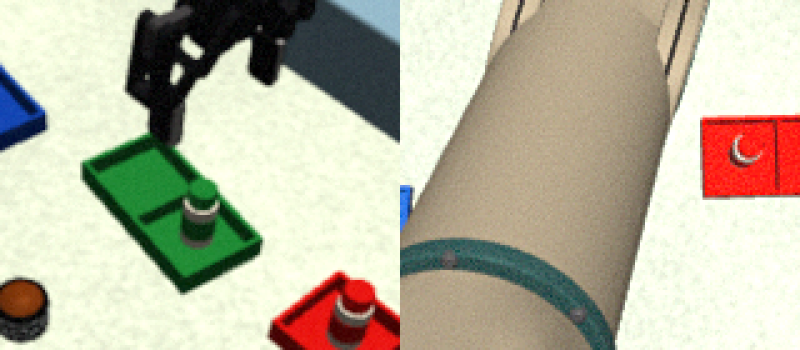

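```bash
python3 - <<'E'
from h import *
L=np.vstack([cyl(20,0,26),cyl(8,31,31)]);m={}
for n,u in(('side',(297,245)),('top',(318,265))):
    im=cv2.imread(f'pics/{n}0.png')[:,:,::-1];g=im[...,2].astype(int) # blue channel low for amber & black
    x,y=u;w=im[y-25:y+25,x-25:x+25];t=np.median(w[...,2]);q=np.zeros(im.shape[:2],bool)
    q[y-25:y+25,x-25:x+25]=w[...,2]<t*0.62;q=near(q,u);m[n]=q
    print(n,fit({n:q},L,[469,4],False))
print(fit(m,L,[469,4],False))
E
```

```text
side res px [-0. -0.] area 486.0 pred 516
side [468.43893746   6.42566228]
    top res px [ 0. -0.] area 244.0 pred 254
top [471.24686231   4.92446984]
    side res px [ 0.68 -0.14] area 486.0 pred 516
    top res px [-0.41  0.77] area 244.0 pred 254
[469.56642544   5.88784293]
```

Emit:
servo_tool(rows=[{"dx":0,"dy":0,"dz":-0.02,"wx":0,"wy":0,"wz":0,"fingers":0},{"dx":0,"dy":0.005,"dz":-0.045,"wx":0,"wy":0,"wz":0,"fingers":0},{"dx":0,"dy":0.01,"dz":-0.05,"wx":0,"wy":0,"wz":0,"fingers":0},{"dx":0,"dy":0.01,"dz":-0.05,"wx":0,"wy":0,"wz":0,"fingers":0},{"dx":0,"dy":0.01,"dz":-0.035,"wx":0,"wy":0,"wz":0,"fingers":0}])

```text
clock: 33.45
eef_pos: [465.8, 5.0, 119.6]
tool_rot: [3.135, 1.567, 3.135]
force: [0.4, 0.2, 0.2]
width: 85.3
```

Emit:
servo_tool(rows=[{"dx":0,"dy":0,"dz":0,"wx":-0.98,"wy":0,"wz":0,"fingers":0},{"dx":0,"dy":0,"dz":0,"wx":-0.98,"wy":0,"wz":0,"fingers":0},{"dx":0,"dy":0,"dz":0,"wx":-0.98,"wy":0,"wz":0,"fingers":0},{"dx":0,"dy":0,"dz":0,"wx":-0.98,"wy":0,"wz":0,"fingers":0},{"dx":0,"dy":0,"dz":0,"wx":-0.98,"wy":0,"wz":0,"fingers":0}])

```text
clock: 34.08
eef_pos: [467.8, 4.8, 119.6]
tool_rot: [2.649, 1.569, -3.117]
force: [-0.6, 0.5, -0.0]
width: 85.4
```

Emit:
servo_tool(rows=[{"dx":0,"dy":0,"dz":0,"wx":-0.98,"wy":0,"wz":0,"fingers":0},{"dx":0,"dy":0,"dz":0,"wx":-0.98,"wy":0,"wz":0,"fingers":0},{"dx":0,"dy":0,"dz":0,"wx":-0.98,"wy":0,"wz":0,"fingers":0},{"dx":0,"dy":0,"dz":0,"wx":-0.98,"wy":0,"wz":0,"fingers":0},{"dx":0,"dy":0,"dz":0,"wx":-0.98,"wy":0,"wz":0,"fingers":0}])

```text
clock: 34.7
eef_pos: [467.8, 4.8, 119.6]
tool_rot: [2.065, 1.569, 3.096]
force: [0.6, 0.0, 0.3]
width: 85.1
```

Emit:
servo_tool(rows=[{"dx":0,"dy":0,"dz":0,"wx":-0.98,"wy":0,"wz":0,"fingers":0},{"dx":0,"dy":0,"dz":0,"wx":-0.98,"wy":0,"wz":0,"fingers":0},{"dx":0,"dy":0,"dz":0,"wx":-0.98,"wy":0,"wz":0,"fingers":0},{"dx":0,"dy":0,"dz":0,"wx":-0.98,"wy":0,"wz":0,"fingers":0},{"dx":0,"dy":0,"dz":0,"wx":-0.1,"wy":0,"wz":0,"fingers":0}])

```text
clock: 35.33
eef_pos: [467.9, 4.7, 119.8]
tool_rot: [1.487, 1.569, 2.934]
force: [1.1, -0.1, -0.4]
width: 85.1
```

```bash
python3 go.py 469 4.5 50 83
```

```text
t 35.33 pos [467.9   4.7 119.8] jaw az deg 82.9 toolx [-0.002  0.    -1.   ] y [-0.99  0.12  0.  ] z [0.12 0.99 0.  ] w 85.1 F [ 1.1 -0.1 -0.4] q [-0.02  0.56 -0.07  2.12  0.08  0.47  1.29]
turn units total [-0.015  0.002 -0.019] then shift units (new axes) [ 0.093  -0.0015 -0.0001] | shift in present axes [ 0.093  -0.0017 -0.0001]
```

Emit:
servo_tool(rows=[{"dx":0.03,"dy":-0.0022,"dz":0.0013,"wx":0,"wy":0,"wz":0,"fingers":0},{"dx":0.03,"dy":0,"dz":0,"wx":0,"wy":0,"wz":1,"fingers":0},{"dx":0,"dy":0,"dz":0,"wx":0,"wy":0,"wz":0,"fingers":0}])

```text
clock: 35.7
eef_pos: [470.9, 5.3, 73.8]
tool_rot: [1.572, 1.465, 3.017]
force: [0.6, 0.0, 0.8]
width: 85.3
```

```bash
python3 go.py 469.7 5.6 9 83;python3 pic.py c4 220 160 240 200
```

```text
t 35.7 pos [470.9   5.3  73.8] jaw az deg 82.8 toolx [-0.105  0.013 -0.994] y [-0.99  0.12  0.11] z [ 0.13  0.99 -0.  ] w 85.3 F [0.6 0.  0.8] q [ 0.01  0.68 -0.09  2.04  0.07  0.53  1.31]
turn units total [-3.100e-02  1.000e-03 -1.014e+00] then shift units (new axes) [0.0864 0.0016 0.0002] | shift in present axes [ 0.0861 -0.0075  0.0003]
```

View pics/c4.png

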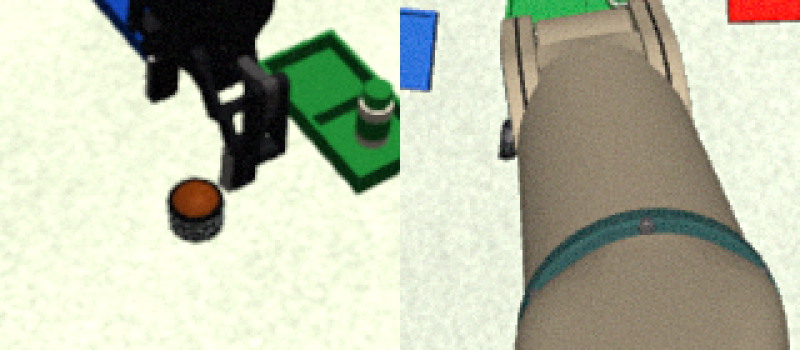

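Emit:
servo_tool(rows=[{"dx":0.02,"dy":-0.0018,"dz":0,"wx":0,"wy":0,"wz":0,"fingers":0},{"dx":0.02,"dy":-0.0018,"dz":0,"wx":0,"wy":0,"wz":0,"fingers":0},{"dx":0.02,"dy":-0.0018,"dz":0,"wx":0,"wy":0,"wz":0,"fingers":0},{"dx":0.015,"dy":-0.0015,"dz":0,"wx":0,"wy":0,"wz":0,"fingers":0.1},{"dx":0.008,"dy":-0.0008,"dz":0,"wx":0,"wy":0,"wz":0,"fingers":0.2}])

```text
clock: 36.42
eef_pos: [469.3, 5.6, 12.0]
tool_rot: [1.573, 1.465, 3.02]
force: [0.2, -0.1, 0.4]
width: 68.3
```

Emit:
servo_tool(rows=[{"dx":0,"dy":0,"dz":0,"wx":0,"wy":0,"wz":0,"fingers":0.2},{"dx":0,"dy":0,"dz":0,"wx":0,"wy":0,"wz":0,"fingers":0.2}])

```text
clock: 36.67
eef_pos: [470.0, 5.6, 13.2]
tool_rot: [1.57, 1.467, 3.017]
force: [-0.1, -0.2, 0.6]
width: 68.5
```

```bash
python3 go.py 469.7 5.6 9 83;python3 pic.py c5 220 160 240 200
```

```text
t 36.67 pos [470.    5.6  13.2] jaw az deg 82.9 toolx [-0.103  0.013 -0.995] y [-0.99  0.12  0.1 ] z [0.12 0.99 0.  ] w 68.5 F [-0.1 -0.2  0.6] q [-0.01  0.79 -0.07  2.06  0.09  0.39  1.3 ]
turn units total [-0.011  0.002 -0.995] then shift units (new axes) [0.0056 0.0004 0.    ] | shift in present axes [ 0.0057 -0.0002  0.    ]
```

View pics/c5.png

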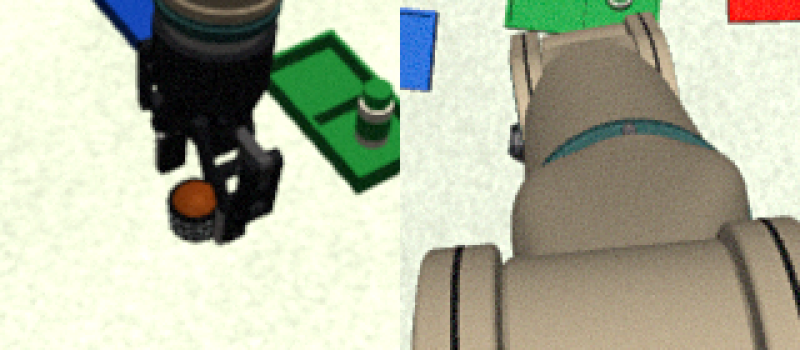

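Emit:
servo_tool(rows=[{"dx":0.0055,"dy":-0.0005,"dz":0,"wx":0,"wy":0,"wz":0,"fingers":0.3},{"dx":0,"dy":0,"dz":0,"wx":0,"wy":0,"wz":0,"fingers":0.4},{"dx":0,"dy":0,"dz":0,"wx":0,"wy":0,"wz":0,"fingers":0.5},{"dx":0,"dy":0,"dz":0,"wx":0,"wy":0,"wz":0,"fingers":0.7},{"dx":0,"dy":0,"dz":0,"wx":0,"wy":0,"wz":0,"fingers":1}])

```text
clock: 37.4
eef_pos: [469.7, 5.6, 9.3]
tool_rot: [1.571, 1.466, 3.018]
force: [-1.4, -0.6, 6.5]
width: 37.5
```

Emit:
servo_tool(rows=[{"dx":0,"dy":0,"dz":0,"wx":0,"wy":0,"wz":0,"fingers":1},{"dx":0,"dy":0,"dz":0,"wx":0,"wy":0,"wz":0,"fingers":1},{"dx":0,"dy":0,"dz":0,"wx":0,"wy":0,"wz":0,"fingers":1}])

```text
clock: 37.78
eef_pos: [469.7, 5.6, 9.3]
tool_rot: [1.571, 1.466, 3.018]
force: [0.4, -0.3, 5.1]
width: 37.8
```

```bash
python3 go.py 469.7 5.6 49 83;python3 pic.py c6 220 160 240 200
```

```text
t 37.77 pos [469.7   5.6   9.3] jaw az deg 82.9 toolx [-0.104  0.013 -0.995] y [-0.99  0.12  0.1 ] z [ 0.12  0.99 -0.  ] w 37.8 F [ 0.4 -0.3  5.1] q [-0.01  0.8  -0.07  2.06  0.09  0.38  1.3 ]
turn units total [-0.011  0.    -0.998] then shift units (new axes) [-0.0529  0.      0.0001] | shift in present axes [-0.0527  0.0056  0.0001]
```

View pics/c6.png

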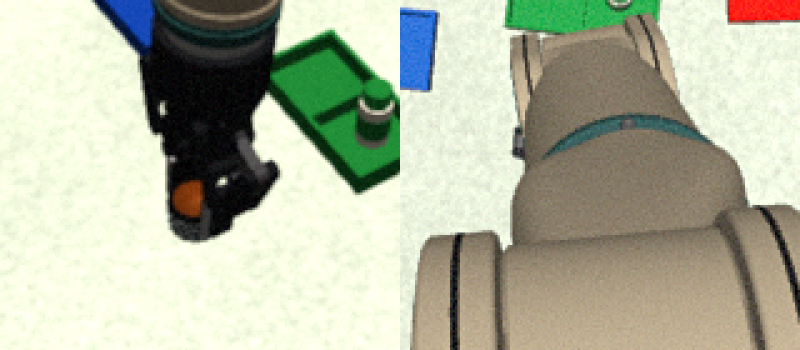

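Emit:
servo_tool(rows=[{"dx":-0.005,"dy":0.0005,"dz":0,"wx":0,"wy":0,"wz":0,"fingers":1},{"dx":-0.015,"dy":0.0016,"dz":0,"wx":0,"wy":0,"wz":0,"fingers":1},{"dx":-0.025,"dy":0.0026,"dz":0,"wx":0,"wy":0,"wz":0,"fingers":1},{"dx":-0.03,"dy":0.0032,"dz":0,"wx":0,"wy":0,"wz":0,"fingers":1},{"dx":-0.02,"dy":0.0021,"dz":0,"wx":0,"wy":0,"wz":0,"fingers":1}])

```text
clock: 38.5
eef_pos: [470.0, 5.6, 81.9]
tool_rot: [1.569, 1.467, 3.016]
force: [-0.2, 0.9, -0.8]
width: 37.8
```

```bash
python3 go.py 584.2 218.5 80 82.8;python3 pic.py c7 220 130 240 200
```

```text
t 38.5 pos [470.    5.6  81.9] jaw az deg 82.9 toolx [-0.102  0.013 -0.995] y [-0.99  0.12  0.1 ] z [0.12 0.99 0.  ] w 37.8 F [-0.2  0.9 -0.8] q [ 0.01  0.66 -0.09  2.04  0.07  0.54  1.31]
turn units total [ 0.023  0.001 -0.988] then shift units (new axes) [ 0.0025 -0.1155  0.3007] | shift in present axes [-0.0094 -0.1158  0.3005]
```

View pics/c7.png

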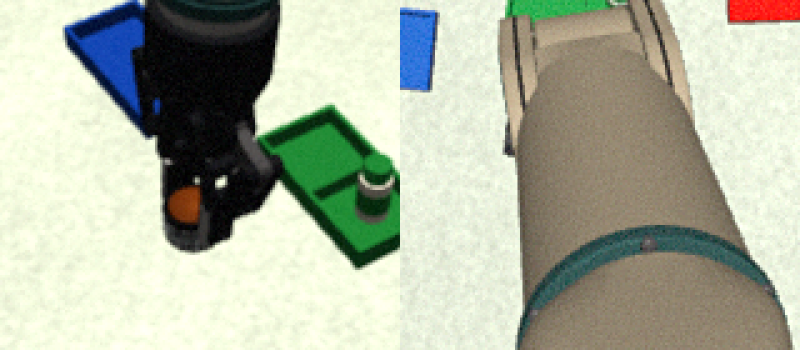

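Emit:
servo_tool(rows=[{"dx":-0.0006,"dy":-0.007,"dz":0.018,"wx":0,"wy":0,"wz":0,"fingers":1},{"dx":-0.0012,"dy":-0.0145,"dz":0.038,"wx":0,"wy":0,"wz":0,"fingers":1},{"dx":-0.0014,"dy":-0.017,"dz":0.044,"wx":0,"wy":0,"wz":0,"fingers":1},{"dx":-0.0014,"dy":-0.017,"dz":0.044,"wx":0,"wy":0,"wz":0,"fingers":1},{"dx":-0.0014,"dy":-0.017,"dz":0.044,"wx":0,"wy":0,"wz":0,"fingers":1}])

```text
clock: 39.22
eef_pos: [541.2, 141.0, 78.2]
tool_rot: [1.571, 1.465, 3.019]
force: [-0.2, -0.1, -1.6]
width: 37.7
```

Emit:
servo_tool(rows=[{"dx":-0.0014,"dy":-0.017,"dz":0.044,"wx":0,"wy":0,"wz":0,"fingers":1},{"dx":-0.001,"dy":-0.014,"dz":0.037,"wx":0,"wy":0,"wz":0,"fingers":1},{"dx":-0.001,"dy":-0.0085,"dz":0.022,"wx":0,"wy":0,"wz":0,"fingers":1},{"dx":0,"dy":-0.0035,"dz":0.009,"wx":0,"wy":0,"wz":0,"fingers":1},{"dx":0,"dy":0,"dz":0,"wx":0,"wy":0,"wz":0,"fingers":1}])

```text
clock: 39.85
eef_pos: [582.9, 218.6, 77.6]
tool_rot: [1.576, 1.465, 3.025]
force: [-0.5, -1.0, -0.8]
width: 37.7
```

```bash
python3 go.py 584.2 218.5 40 82.8;python3 pic.py c8 200 70 160 140
```

```text
t 39.85 pos [582.9 218.6  77.6] jaw az deg 83.0 toolx [-0.105  0.012 -0.994] y [-0.99  0.12  0.11] z [ 0.12  0.99 -0.  ] w 37.7 F [-0.5 -1.  -0.8] q [-0.33  0.82 -0.08  1.62  0.01  0.8   1.05]
turn units total [ 0.031 -0.007 -1.013] then shift units (new axes) [ 0.0501 -0.0017  0.0001] | shift in present axes [ 0.0496 -0.007   0.0001]
```

View pics/c8.png

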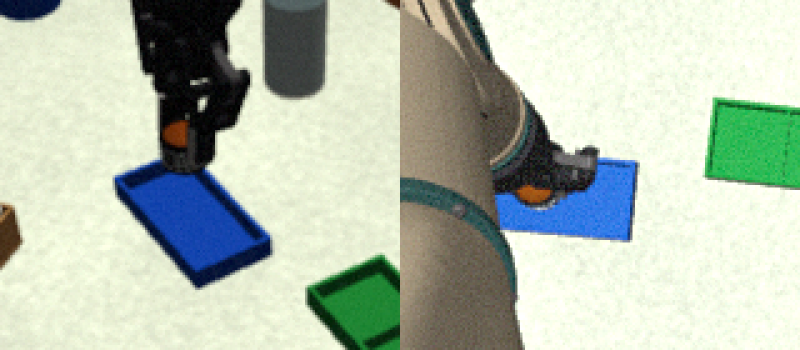

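Emit:
servo_tool(rows=[{"dx":0.015,"dy":-0.0025,"dz":0,"wx":0,"wy":0,"wz":0,"fingers":1},{"dx":0.02,"dy":-0.0025,"dz":0,"wx":0,"wy":0,"wz":0,"fingers":1},{"dx":0.02,"dy":-0.0025,"dz":0,"wx":0,"wy":0,"wz":0,"fingers":1},{"dx":0.01,"dy":-0.001,"dz":0,"wx":0,"wy":0,"wz":0,"fingers":1},{"dx":0,"dy":0,"dz":0,"wx":0,"wy":0,"wz":0,"fingers":1}])

```text
clock: 40.58
eef_pos: [584.2, 217.8, 28.3]
tool_rot: [1.578, 1.465, 3.025]
force: [-0.2, -0.4, -1.3]
width: 37.5
```

```bash
python3 go.py 584.2 218.5 14 82.8;python3 pic.py c9 200 70 160 140
```

```text
t 40.58 pos [584.2 217.8  28.3] jaw az deg 82.9 toolx [-0.105  0.012 -0.994] y [-0.99  0.12  0.11] z [ 0.12  0.99 -0.  ] w 37.5 F [-0.2 -0.4 -1.3] q [-0.33  0.89 -0.08  1.63  0.02  0.71  1.05]
turn units total [ 0.023 -0.008 -1.015] then shift units (new axes) [0.0191 0.0001 0.0009] | shift in present axes [ 0.019  -0.002   0.0009]
```

View pics/c9.png

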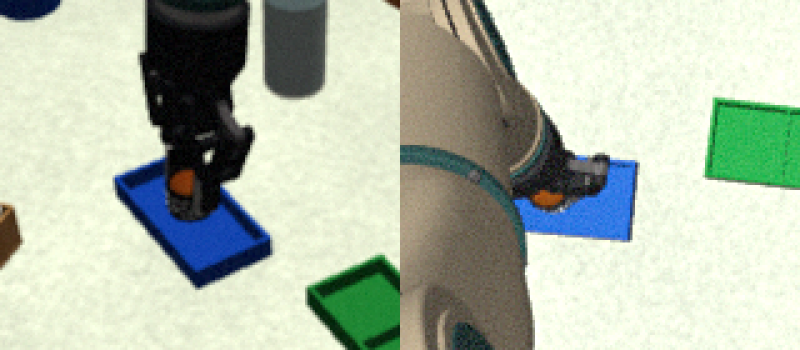

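Emit:
servo_tool(rows=[{"dx":0.006,"dy":-0.0006,"dz":0,"wx":0,"wy":0,"wz":0,"fingers":1},{"dx":0.006,"dy":-0.0006,"dz":0,"wx":0,"wy":0,"wz":0,"fingers":1},{"dx":0.003,"dy":-0.0003,"dz":0,"wx":0,"wy":0,"wz":0,"fingers":1},{"dx":0,"dy":0,"dz":0,"wx":0,"wy":0,"wz":0,"fingers":1}])

```text
clock: 41.18
eef_pos: [584.5, 218.0, 17.8]
tool_rot: [1.573, 1.466, 3.02]
force: [-0.3, -0.5, -1.2]
width: 37.6
```

Emit:
servo_tool(rows=[{"dx":0.0012,"dy":-0.0001,"dz":0,"wx":0,"wy":0,"wz":0,"fingers":1},{"dx":0,"dy":0,"dz":0,"wx":0,"wy":0,"wz":0,"fingers":1}])

```text
clock: 41.42
eef_pos: [584.7, 218.0, 17.1]
tool_rot: [1.571, 1.466, 3.018]
force: [0.5, -0.2, -0.4]
width: 37.7
```

Emit:
servo_tool(rows=[{"dx":0.0012,"dy":-0.0001,"dz":0,"wx":0,"wy":0,"wz":0,"fingers":1},{"dx":0,"dy":0,"dz":0,"wx":0,"wy":0,"wz":0,"fingers":1}])

```text
clock: 41.68
eef_pos: [584.6, 218.1, 16.2]
tool_rot: [1.571, 1.466, 3.018]
force: [0.6, -0.2, -1.3]
width: 37.4
```

Emit:
servo_tool(rows=[{"dx":0.002,"dy":-0.0002,"dz":0,"wx":0,"wy":0,"wz":0,"fingers":1},{"dx":0,"dy":0,"dz":0,"wx":0,"wy":0,"wz":0,"fingers":1}])

```text
clock: 41.92
eef_pos: [584.5, 218.0, 14.5]
tool_rot: [1.572, 1.466, 3.019]
force: [-0.3, 0.1, -0.6]
width: 37.7
```

Emit:
servo_tool(rows=[{"dx":0.0012,"dy":-0.0001,"dz":0,"wx":0,"wy":0,"wz":0,"fingers":1},{"dx":0,"dy":0,"dz":0,"wx":0,"wy":0,"wz":0,"fingers":1}])

```text
clock: 42.18
eef_pos: [584.6, 218.0, 13.7]
tool_rot: [1.571, 1.466, 3.019]
force: [-0.4, 0.1, -1.0]
width: 38.0
```

Emit:
servo_tool(rows=[{"dx":0.0012,"dy":-0.0001,"dz":0,"wx":0,"wy":0,"wz":0,"fingers":1},{"dx":0,"dy":0,"dz":0,"wx":0,"wy":0,"wz":0,"fingers":1}])

```text
clock: 42.42
eef_pos: [584.7, 218.1, 13.4]
tool_rot: [1.57, 1.466, 3.017]
force: [-1.4, -1.1, 3.6]
width: 37.5
```

Emit:
servo_tool(rows=[{"dx":0,"dy":0,"dz":0,"wx":0,"wy":0,"wz":0,"fingers":0.48},{"dx":0,"dy":0,"dz":0,"wx":0,"wy":0,"wz":0,"fingers":0.4},{"dx":0,"dy":0,"dz":0,"wx":0,"wy":0,"wz":0,"fingers":0.3},{"dx":0,"dy":0,"dz":0,"wx":0,"wy":0,"wz":0,"fingers":0.25},{"dx":0,"dy":0,"dz":0,"wx":0,"wy":0,"wz":0,"fingers":0.25}])

```text
clock: 43.05
eef_pos: [584.6, 218.1, 12.8]
tool_rot: [1.571, 1.466, 3.018]
force: [0.0, 1.1, 0.4]
width: 63.9
```

Emit:
servo_tool(rows=[{"dx":-0.005,"dy":0.0005,"dz":0,"wx":0,"wy":0,"wz":0,"fingers":0.25},{"dx":-0.015,"dy":0.0016,"dz":0,"wx":0,"wy":0,"wz":0,"fingers":0.25},{"dx":-0.03,"dy":0.0032,"dz":0,"wx":0,"wy":0,"wz":0,"fingers":0.25},{"dx":-0.04,"dy":0.004,"dz":0,"wx":0,"wy":0,"wz":0,"fingers":0},{"dx":-0.05,"dy":0.005,"dz":0,"wx":0,"wy":0,"wz":0,"fingers":0}])

```text
clock: 43.68
eef_pos: [584.6, 217.9, 119.7]
tool_rot: [1.573, 1.466, 3.021]
force: [-0.6, -0.3, -0.5]
width: 85.4
```

Emit:
servo_tool(rows=[{"dx":-0.05,"dy":0.005,"dz":0,"wx":0,"wy":0,"wz":0,"fingers":0},{"dx":-0.04,"dy":0.004,"dz":0,"wx":0,"wy":0,"wz":0,"fingers":0},{"dx":0,"dy":0.03,"dz":0.04,"wx":0,"wy":0,"wz":-1,"fingers":0},{"dx":0,"dy":0.05,"dz":0.05,"wx":0,"wy":0,"wz":0,"fingers":0},{"dx":0,"dy":0.05,"dz":0.05,"wx":0,"wy":0,"wz":0,"fingers":0}])

```text
clock: 44.3
eef_pos: [500.6, 335.3, 190.0]
tool_rot: [-0.732, 1.569, 0.715]
force: [-0.5, 1.1, 0.4]
width: 85.2
```

Emit:
servo_tool(rows=[{"dx":-0.02,"dy":0.05,"dz":0.05,"wx":0,"wy":0,"wz":0,"fingers":0},{"dx":0,"dy":0.05,"dz":0.05,"wx":0,"wy":0,"wz":0,"fingers":0},{"dx":0,"dy":0.04,"dz":0.05,"wx":0,"wy":0,"wz":0,"fingers":0},{"dx":0,"dy":0.04,"dz":0.05,"wx":0,"wy":0,"wz":0,"fingers":0},{"dx":0,"dy":0,"dz":0,"wx":0,"wy":0,"wz":0,"fingers":0}])

```text
clock: 44.92
eef_pos: [381.5, 504.5, 204.5]
tool_rot: [0.58, 1.566, 2.036]
force: [-0.3, -0.1, 0.8]
width: 85.1
```

```bash
python3 go.py; python3 - <<'E'
from h import *
for n in C: cv2.imwrite(f'pics/f_{n}.png',cv2.convertScaleAbs(ctrl.get_image(n)[...,::-1],alpha=1.7))
E
```

```text
t 44.92 pos [381.5 504.5 204.5] jaw az deg 83.4 toolx [-0.002  0.004 -1.   ] y [-0.99  0.12  0.  ] z [0.12 0.99 0.  ] w 85.1 F [-0.3 -0.1  0.8] q [-0.94  0.63 -0.05  1.6   0.03  0.91  0.46]
```

View pics/f_side.png

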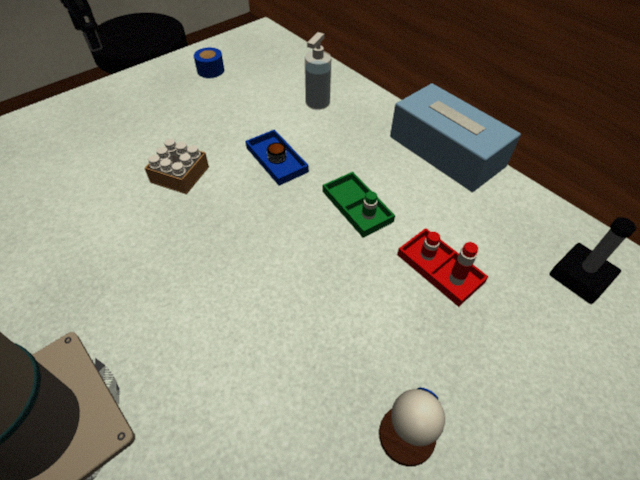

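View pics/f_top.png

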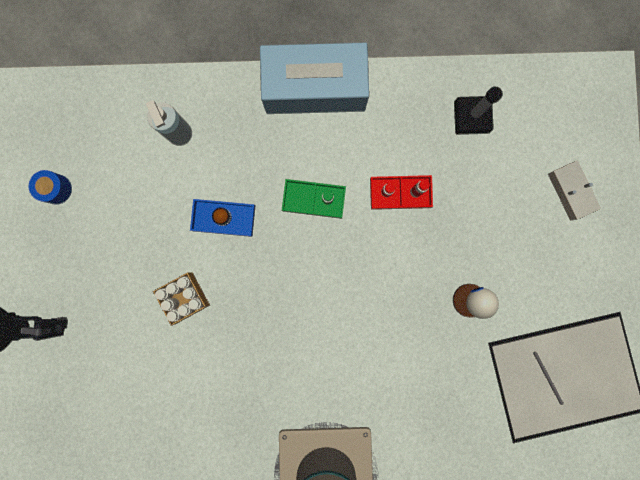

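Both pictures show all four items in their trays: lens at (276,152), green at (370,204), short red at (431,244) and tall red at (465,262) in the side view. The carton stock is intact. I'll zoom in on the lens and compare the eye with the first pictures before handing in.

```bash
python3 pic.py fin 240 110 190 140; python3 - <<'E'
from h import *
for n,(x,y) in(('side',(410,425)),('top',(475,300))):
    a=cv2.imread(f'pics/{n}0.png');b=ctrl.get_image(n)[:,:,::-1]
    s=np.s_[y-45:y+45,x-45:x+45]
    print(n,cv2.phaseCorrelate(a[s].mean(2),b[s].mean(2)))
E
```

```text
side ((-0.021193692508859385, -0.008183537031364096), 0.9344184939584739)
top ((0.0020839506984628997, -0.010503669612539568), 0.9892800026165769)
```

View pics/fin.png

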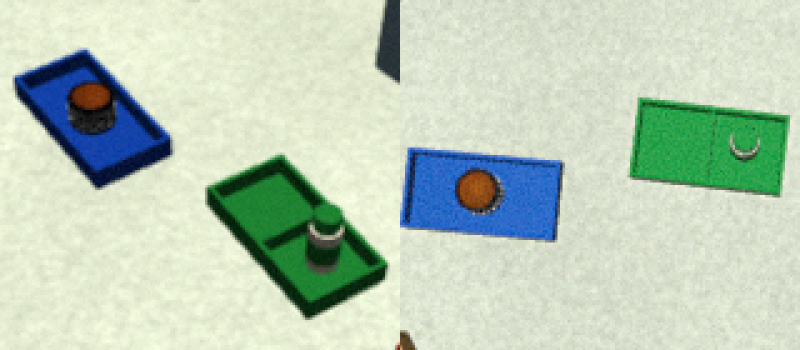

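The lens lies flat on the blue tray's floor with the glass up, at (92,105) in the left crop. The green bottle is upright and the eye has not moved, so I'm handing in.

```bash
python3 -c "
from cell import ctrl
print(ctrl.finish_job())"
```

```text
the job is handed in; nothing more can be done
None
```

The table is set out and the job is handed in, at about 45 s of the 115 s allowed; `finish_job` reports no verdict.

In the order asked:
- **Tall red bottle:** lifted out of the carton and stood in one bay of the red tray.
- **Short red bottle:** stood in the other bay of the red tray.
- **Green bottle:** stood in a bay of the green tray.
- **Lens:** laid glass side up in the middle of the blue tray.

Each item was lowered until the wrist force showed contact with the floor (about 3 to 10 N), then released.

**Last checks:** the final pictures from both cameras show all four items upright in their trays. The eight white-capped bottles are still in the carton. The model eye shows no measurable movement (0.02 px or less), and the gripper is well clear of everything.

**Small disagreements:**
- The two cameras differed by 1 to 3 mm on the bottles and lens, and by up to about 7 mm on the green tray; I used averages.
- The gripper read about 2 mm narrower than the nominal diameters while holding things.
- The green bottle was gripped a few mm higher than planned because a wrist joint was near its limit. For the same reason the lens was gripped with the tool tilted 6°. Neither affected how they were set down.

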